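# Fit and clip the glass filters on the gas manifold and latch its valve open

## Robot

A 6-joint arm with a two-finger parallel gripper is mounted at the origin on a cart in front of the work surface, level with it; the furniture and walls round the work are solid. World frame = base frame: x ahead of the robot, y to its left, z up, the work surface at z = 0. Lengths are in m, angles in rad, forces in N, time in s.
With the tool pointing down it reaches from about 0.375 to 0.975 m from the base axis. Payload 3.8 kg.
Tool frame: the origin (TCP) lies on the centre line of the jaws, within the pads' length; the fingertips stand 25 mm ahead of it and the grasp point (between the pads) lies 6 mm ahead of it; y points along the fingers, z is the direction in which the jaws open and shut, and the axes are right-handed (so a half turn about y gives the same grasp; the last joint's range is limited). The gripper opens to 85 mm and grips with 20 to 120 N. Pads are 22 mm wide; open, the fingers measure 114 mm over their backs; the gripper's body (76 mm by 85 mm) begins 54 mm behind the grasp point. The pads swing forward as they close: fully open they stand 13 mm farther back than shut.
Start: joints at [1.159, 0.264, 1.604, -0, 1.274, -0.037], TCP at [0.247, 0.628, 0.256] pointing down, gripper open.
Joint ranges: [-2.63, 2.63], [-0.94, 2.18], [0.31, 2.57], [-1.31, 4.45], [0, 2.66], [-2.55, 2.55]. Speed limits (rad/s): [2.57, 2.57, 3.14, 3.14, 3.14, 3.14].

## Interface

Orientations are given as a rotation vector (axis times angle).
In Python, from workcell import bot gives the robot as it stands.
- The arm moves only by the shell command python3 -m jog 'ROWS' [FORCE]. ROWS is JSON, a list of rows, each a list of 5 numbers: the shift along the world's x, y, z in mm, then the turn about the world's z in degrees, then the finger opening in mm, from 0 to 85.4. A call has exactly 10 rows; each row is the pose to reach, as a shift and turn from the pose commanded when the call began; what a row does not reach only later rows make up. A row lasts 1/8 s, in which the tool goes at most 62.5 mm and 10.7 degrees, less where a joint would pass 70% of its speed; a pose out of reach is approached as far as the arm can. A call with a gripper value outside its range is refused whole. The fingers move at their own pace and stop on an object; FORCE is the grip in N (left out, the last holds). Time passes only in rows, so rows that repeat a pose let the fingers close, or fill a call up. It gives the time, the measured TCP pose, the force and the opening at its end, in the units of the state.
- bot.read_state(): the state, without advancing time (a new reading comes with each control period).
- bot.read_camera(name): name is "side" or "top" or "wrist"; returns a dict with "pixels" (420x560x3 uint8, red, green, blue), "fx", "fy", "cx", "cy" (pixels), "R" (3x3) and "t" (3): a world point X has camera coordinates R X + t. Camera axes: x right, y down, z forward; pixel columns grow to the right and rows downward; lengths in m; the calibration is good to about 2 mm. A picture is of the moment at which its call begins. There is no depth.
- bot.finish_job(): hands the job in, once; it reports no verdict.
The state is a dict: "time": time; "q": joint angles; "joint_vel": joint speeds; "joint_torque": joint torques, N m; "tool_pos": TCP position; "tcp_rot": TCP orientation; "wrist_force": force on the tool from outside, world axes, zero at the start; "torque": the same for the moment, N m; "width": opening from 0.0 (shut) to 1.0 (fully open).
Only numpy, scipy, OpenCV 4.12 (cv2) and the standard library are available. Lean on these libraries where they do the work, as an engineer would, in place of code of your own. Each camera call takes 0.05 s, during which the arm holds its last target.

## Task

Make the gas manifold ready: set the two glass filters that stand on the bench upright onto bare ports, and secure every filter on the manifold by pressing one of the loose joint clips level onto its joint from the front, so that the clip straddles the two flanges and snaps fully home round the neck. When all filters are clipped, press the sprung valve lever at the manifold's end down until its catch holds it. Handle the glass gently and do not strike it.

Things in the scene. Friction and masses are not known exactly. Their poses are not given: they have to be found in the camera images.
- manifold: Aluminium gas manifold fixed to the bench: block 50 x 272 mm, top 40 mm above the bench, four steel ports in a row (x = 0, y = 93, 31, -31, -93 mm), grey valve block (50 x 52 x 70 mm) at its -y end. Origin: centre of its underside; x points front to back (the way clips are pressed on), y along the row to the robot's left. A port left without filter is out of use.
- filter1: Glass in-line filter, 73 mm high, 120 g; all four alike. It starts standing loosely on a port, or is absent. Origin: centre of its underside; z up; round, so its yaw means nothing. On its port the origin is the middle of the joint, 67 mm above the bench.
- filter2: Like filter1, but always there; it starts upright on the bench and belongs on any bare port. Above its flange (34 mm across, 4.5 mm thick, upper rim bevelled) runs a neck, 22 mm in diameter, up to 19 mm above the origin. It is hollow from below: a hole 14.6 mm wide, over 20 mm deep.
- filter3: Like filter1: on a port at the start, or absent. Each port, from the manifold's top: foot 8 mm high (29 mm across), neck 22 mm in diameter, at 22.5 to 27 mm a flange like the filter's, lower rim bevelled, and on it a spigot 13 mm in diameter, 18.5 mm high, its top rounded, over which the filter goes.
- filter4: Like filter2: starts upright on the bench, belongs on any bare port. The glass bulb, where to take a filter, is 36 mm in diameter from 22 to 58 mm above the origin; a thin tube above it ends at 73 mm.
- clip1: Loose grey plastic joint clip, 92 x 34 x 52 mm, 79 g; four alike lie flat on the bench, mouth away from the robot. Origin: middle of the seat, on the axis where the filter's neck will sit, 13 mm above the underside; x points out of the mouth, z up. Fully home, its origin coincides with the filter's origin.
- clip2: Like clip1. The mouth lies between two sprung jaws, each of a lower and an upper plate (26 mm over both, underside to top) with an 11 mm gap between them that takes the flange pair. Jaws reach 23 mm ahead of the origin; the mouth is 13 mm wide at its narrowest (10 mm ahead) and flares to 23 mm.
- clip3: Like clip1. Its handle is an upright ribbed block centred 60 mm behind the origin (x = -60 mm), 14 mm across (y) and 20 mm along (x), its top 39 mm above the origin, its foot (a flat stem) 3 mm below it; take it about 27 mm above the origin.
- clip4: Like clip1. Pressed on level along its +x, a clip needs 10 to 16 N until the jaws snap round the neck and the flange meets the back of the gap. A seated clip sags a little (up to 12 degrees) when let go.
- lever (a joint): Sprung valve lever at the manifold's -y end, rad: 0 raised (it springs back there), 0.55 at its lower stop. From 0.1 on it pushes a sprung catch aside; past 0.50 the catch snaps over it and then holds it at about 0.487 when let go. Pressing its end takes 4 to 12 N.
- lever_pad (a point): Middle of the top of the black pad (26 x 28 mm) at the lever's end, moving with the lever: about 126 mm above the bench when raised, 94 mm when latched. The lever's pivot lies 58 (raised) to 71 mm behind it, over the manifold's x = 0, y = -172 mm, 85 mm above the bench. The catch stands 42 mm in front of the pivot, on the lever's -y side, its top 102 mm above the bench.

How it is judged:
By the outcome, as a careful person would: the job done as asked, in the order asked, and still so for the second after the job is handed in, with the robot touching nothing.
Of filter1, filter3 only 1 to 2 are there at a start; the rules pass over those that are not, and their reading is None.
At some moment in a run one of clip1, clip2, clip3, clip4 may be knocked a few centimetres aside while the robot is not near it.
It also fails if it takes over 210 s, if anything falls off the work surface, if the arm or the gripper's body presses on something with over 40 N, if the wrist force passes 120 N, or if a joint passes its speed limit or range.

## Working session

There is one attempt and no reset: what is moved stays moved. The work goes in short steps, Python scripts to look and compute and a shell command to move; the robot and the scene stay as the last step left them, time stands still between calls to the robot, and variables do not carry over. Pictures are saved under pics/ and viewed, and the job is handed in when it is done.

```bash
ls; mkdir -p pics; cat > h.py <<'E'
from workcell import bot
import numpy as np, cv2
def snap(name,fn):
    c=bot.read_camera(name); cv2.imwrite('pics/'+fn+'.png',c['pixels'][:,:,::-1]); np.savez('pics/'+fn+'.npz',**{k:np.array(v) for k,v in c.items()}); return c
def load(fn): return dict(np.load('pics/'+fn+'.npz'))
def ray(c,u,v):
    R=np.array(c['R']);t=np.array(c['t']);d=R.T@np.array([(u-c['cx'])/c['fx'],(v-c['cy'])/c['fy'],1.]);return -R.T@t,d
def onz(c,u,v,z):
    o,d=ray(c,u,v);return o+d*(z-o[2])/d[2]
def tri(c1,p1,c2,p2):
    o1,d1=ray(c1,*p1);o2,d2=ray(c2,*p2);A=np.array([d1,-d2]).T
    s=np.linalg.lstsq(A,o2-o1,rcond=None)[0];a=o1+s[0]*d1;b=o2+s[1]*d2
    return (a+b)/2,np.linalg.norm(a-b)
def proj(c,X):
    p=np.array(c['R'])@np.array(X)+np.array(c['t']);return c['fx']*p[0]/p[2]+c['cx'],c['fy']*p[1]/p[2]+c['cy']
E
python3 - <<'E'
from h import *
for n in ['side','top','wrist']:
    c=snap(n,n+'0');print(n,c['fx'],c['cx'],c['cy'],-np.array(c['R']).T@c['t'],np.array(c['R'])[2])
print(bot.read_state())
E
```

```text
pics
side 410.4743512585898 273.89236368278495 207.5553452643605 [0.16000342 0.44269665 0.57661073] [ 0.35728871 -0.74997006 -0.55667737]
top 431.5464052155771 274.7520392585535 208.50318065707853 [ 0.37962001 -0.19187485  0.94420898] [ 0.09206798  0.00738261 -0.99572536]
wrist 307.49369274778564 277.59397178595856 212.07268010931608 [0.17740936 0.65557214 0.37311724] [ 0.27456495 -0.10881325 -0.95539194]
{'time': 0.15, 'q': array([ 1.15907137e+00,  2.64587115e-01,  1.60509579e+00, -3.42978096e-06,
        1.27372221e+00, -3.69091503e-02]), 'joint_vel': array([-0.00114211, -0.00341652, -0.00422055, -0.00034126,  0.00015844,
       -0.00201558]), 'joint_torque': array([ 4.12421095e-04, -5.15904915e+01, -3.67960060e+01, -1.93948904e-04,
        8.01551796e-03, -5.15815793e-05]), 'tool_pos': array([0.24690792, 0.6276338 , 0.25522411]), 'tcp_rot': array([-1.55249117,  0.29445417, -0.29382272]), 'wrist_force': array([-0.6402499 , -0.05475121, -0.51989825]), 'torque': array([ 0.01082094,  0.03901758, -0.01810102]), 'width': 0.9986280130753102}
```

View pics/top0.png

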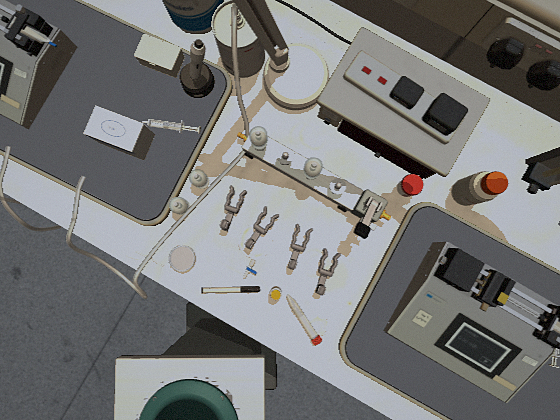

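View pics/side0.png

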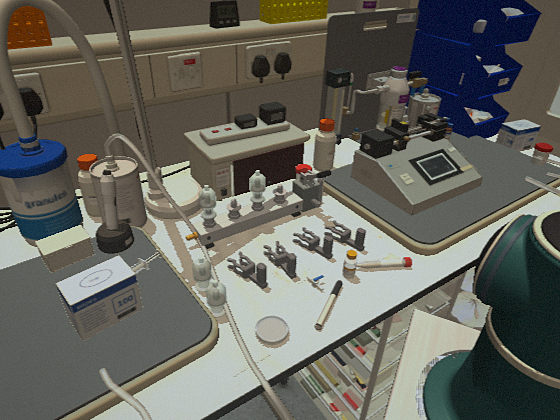

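View pics/wrist0.png

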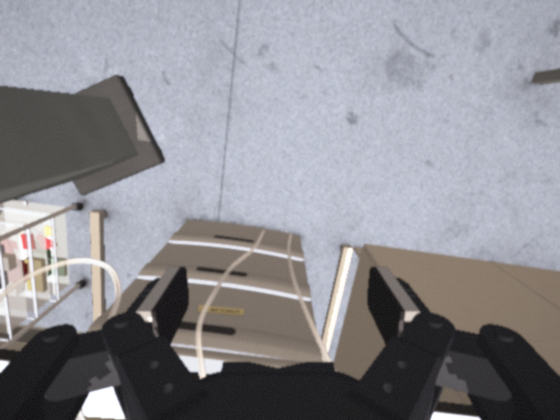

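```bash
python3 - <<'E'
from scipy.spatial.transform import Rotation as R
print(R.from_rotvec([-1.55249117,  0.29445417, -0.29382272]).as_matrix().round(3))
E
```

```text
[[ 0.931 -0.001  0.366]
 [-0.366 -0.002  0.931]
 [-0.    -1.    -0.002]]
```

```bash
python3 - <<'E'
import cv2
a=cv2.imread('pics/top0.png')[110:310,150:420];cv2.imwrite('pics/tz.png',cv2.resize(a,None,fx=2.95,fy=2.95,interpolation=cv2.INTER_CUBIC))
a=cv2.imread('pics/side0.png')[155:325,160:390];cv2.imwrite('pics/sz.png',cv2.resize(a,None,fx=3.4,fy=3.4,interpolation=cv2.INTER_CUBIC))
E
```

```text
(no output)
```

View pics/tz.png

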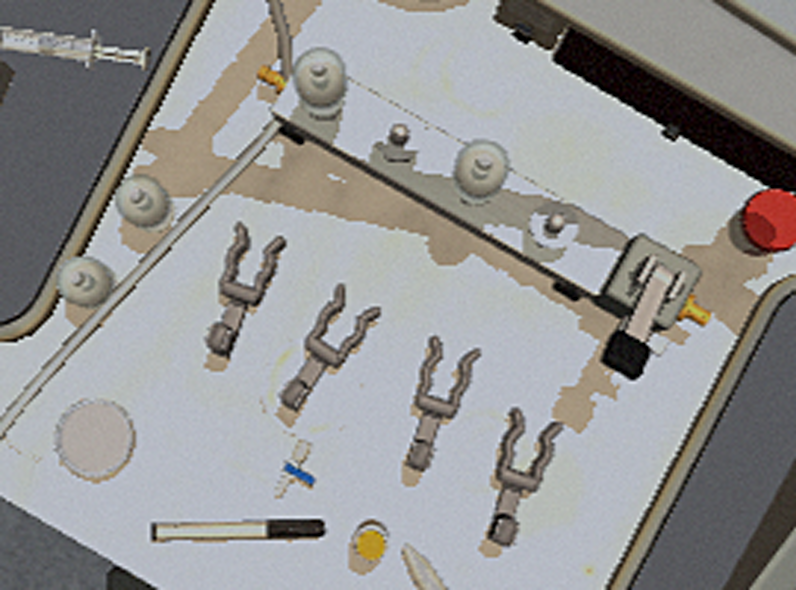

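View pics/sz.png

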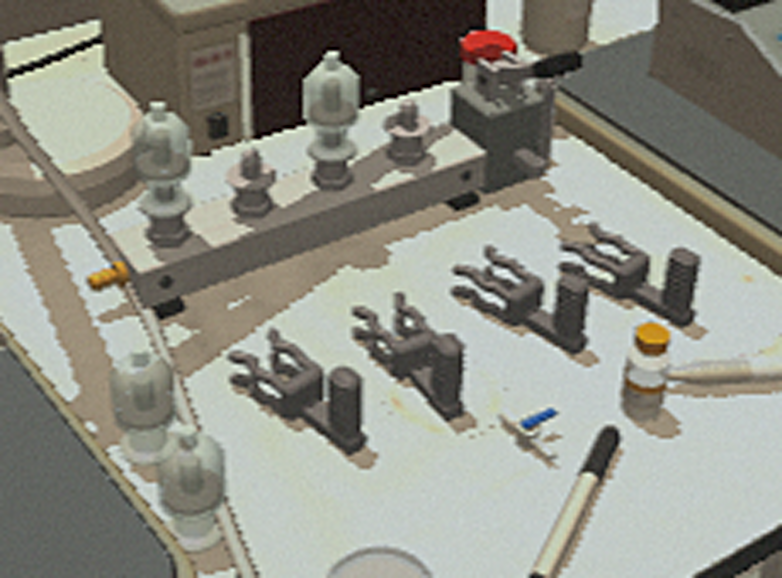

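```bash
python3 - <<'E'
from h import *
T=load('top0');S=load('side0')
t=lambda u,v:(u/2.95+150,v/2.95+110)
s=lambda u,v:(u/3.4+160,v/3.4+155)
P={'port2':((399,131),(250,152),.0855),'port4':((555,223),(408,105),.0855),'F1':((319,70),(157,106),.140),'F3':((482,165),(333,57),.140),
'A':((142,199),(140,355),.073),'B':((85,279),(190,432),.073),'h1':((218,340),(345,372),.052),'h2':((295,390),(445,340),.052),'h3':((420,460),(572,275),.052),'h4':((502,528),(682,252),.052),'padc':((628,353),(560,64),.126)}
for k,(a,b,z) in P.items():
    X,e=tri(T,t(*a),S,s(*b));print(k,X.round(4),'gap',round(e*1000,1),'expz',z,'topray',onz(T,*t(*a),z).round(4)[:2],'side',onz(S,*s(*b),z).round(4)[:2])
E
```

```text
port2 [ 0.5692 -0.2077  0.0831] gap 0.1 expz 0.0855 topray [ 0.5686 -0.2076] side [ 0.5673 -0.2045]
port4 [ 0.5052 -0.3134  0.0815] gap 1.2 expz 0.0855 topray [ 0.504 -0.313] side [ 0.503  -0.3071]
F1 [ 0.5995 -0.1546  0.1368] gap 3.1 expz 0.14 topray [ 0.5971 -0.1555] side [ 0.5979 -0.1501]
F3 [ 0.5352 -0.2595  0.1374] gap 1.4 expz 0.14 topray [ 0.534  -0.2595] side [ 0.5336 -0.2552]
A [ 0.5288 -0.0266  0.0645] gap 4.6 expz 0.073 topray [ 0.5253 -0.0293] side [ 0.5251 -0.0183]
B [0.4721 0.012  0.0654] gap 2.9 expz 0.073 topray [0.47   0.0095] side [0.4689 0.0188]
h1 [ 0.4297 -0.0791  0.0523] gap 3.1 expz 0.052 topray [ 0.4282 -0.0797] side [ 0.4313 -0.079 ]
h2 [ 0.3935 -0.1332  0.0495] gap 1.5 expz 0.052 topray [ 0.3928 -0.1336] side [ 0.3932 -0.1302]
h3 [ 0.3459 -0.2196  0.0552] gap 4.8 expz 0.052 topray [ 0.3435 -0.2204] side [ 0.3493 -0.2227]
h4 [ 0.2961 -0.2766  0.0529] gap 1.0 expz 0.052 topray [ 0.2964 -0.2765] side [ 0.2959 -0.278 ]
padc [ 0.4133 -0.3538  0.1189] gap 1.2 expz 0.126 topray [ 0.4136 -0.3522] side [ 0.4088 -0.3417]
```

```bash
python3 - <<'E'
from h import *
T=load('top0');S=load('side0')
t=lambda u,v:(u/2.95+150,v/2.95+110)
im=cv2.imread('pics/side0.png')
for i,p in enumerate([(264,142),(214,199),(143,279),(60,372)]):
    for z in (0,.03,.06,.1,.15,.2):
        X=onz(T,*t(*p),z);u,v=proj(S,X);print(p,z,X.round(3),round(u),round(v))
        cv2.circle(im,(int(u),int(v)),2,[(0,0,255),(0,255,0),(255,0,0),(0,255,255)][i],-1)
cv2.imwrite('pics/hose.png',cv2.resize(im[100:420,60:400],None,fx=1.85,fy=1.85))
E
```

```text
(264, 142) 0 [ 0.58  -0.107  0.   ] 206 253
(264, 142) 0.03 [ 0.574 -0.11   0.03 ] 209 242
(264, 142) 0.06 [ 0.567 -0.113  0.06 ] 211 231
(264, 142) 0.1 [ 0.559 -0.116  0.1  ] 214 216
(264, 142) 0.15 [ 0.548 -0.121  0.15 ] 219 195
(264, 142) 0.2 [ 0.538 -0.125  0.2  ] 223 173
(214, 199) 0 [ 0.537 -0.07   0.   ] 214 270
(214, 199) 0.03 [ 0.532 -0.074  0.03 ] 216 258
(214, 199) 0.06 [ 0.527 -0.078  0.06 ] 218 247
(214, 199) 0.1 [ 0.52  -0.083  0.1  ] 222 230
(214, 199) 0.15 [ 0.512 -0.089  0.15 ] 226 208
(214, 199) 0.2 [ 0.504 -0.096  0.2  ] 231 184
(143, 279) 0 [ 0.477 -0.017  0.   ] 225 297
(143, 279) 0.03 [ 0.474 -0.023  0.03 ] 227 284
(143, 279) 0.06 [ 0.471 -0.028  0.06 ] 229 271
(143, 279) 0.1 [ 0.467 -0.035  0.1  ] 233 252
(143, 279) 0.15 [ 0.462 -0.045  0.15 ] 237 228
(143, 279) 0.2 [ 0.456 -0.054  0.2  ] 242 202
(60, 372) 0 [0.408 0.044 0.   ] 240 334
(60, 372) 0.03 [0.407 0.037 0.03 ] 242 319
(60, 372) 0.06 [0.407 0.029 0.06 ] 244 304
(60, 372) 0.1 [0.405 0.019 0.1  ] 248 283
(60, 372) 0.15 [0.404 0.007 0.15 ] 252 255
(60, 372) 0.2 [ 0.402 -0.006  0.2  ] 257 226
```

View pics/hose.png

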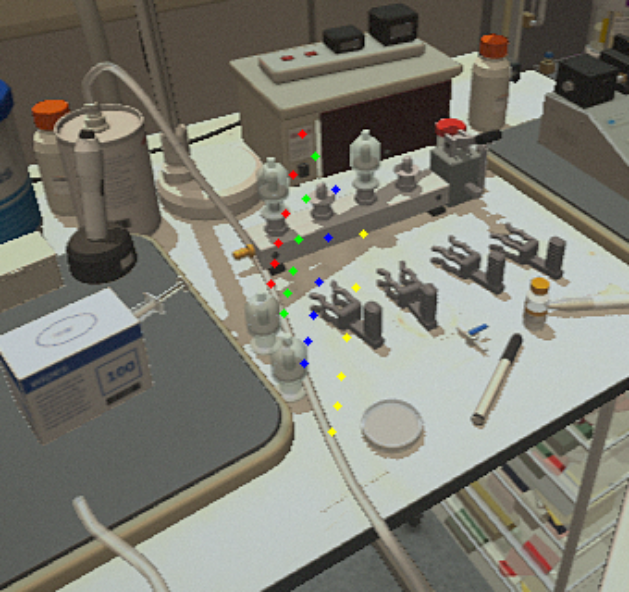

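```bash
python3 -m jog '[[279,-655,0,-9.5,60],[279,-655,0,-9.5,60],[279,-655,0,-9.5,60],[279,-655,0,-9.5,60],[279,-655,0,-9.5,60],[279,-655,0,-9.5,60],[279,-655,0,-9.5,60],[279,-655,0,-9.5,60],[279,-655,0,-9.5,60],[279,-655,0,-9.5,60]]' 30; python3 - <<'E'
from h import *
print(bot.read_state()['tool_pos'])
E
```

```text
time: 1.4
tool_pos: [0.4923, 0.0512, 0.2563]
tcp_rot: [-1.529, 0.423, -0.424]
wrist_force: [1.7, 0.8, 0.2]
width: 0.704
[0.49234476 0.05115435 0.25629161]
```

```bash
python3 -m jog '[[17,-39,-25,0,60],[34,-78,-56,0,60],[34,-78,-56,0,60],[34,-78,-56,0,60],[34,-78,-56,0,60],[34,-78,-56,0,60],[34,-78,-56,0,60],[34,-78,-56,0,60],[34,-78,-56,0,60],[34,-78,-56,0,60]]'; python3 - <<'E'
from h import *
snap('wrist','w1');snap('top','t1')
from scipy.spatial.transform import Rotation as R
print(R.from_rotvec(bot.read_state()['tcp_rot']).as_matrix().round(3))
E
```

```text
time: 2.65
tool_pos: [0.526, -0.0249, 0.2002]
tcp_rot: [-1.529, 0.424, -0.424]
wrist_force: [-0.2, 0.6, -0.2]
width: 0.703
[[ 0.857 -0.     0.515]
 [-0.515  0.     0.857]
 [-0.    -1.    -0.   ]]
```

View pics/w1.png

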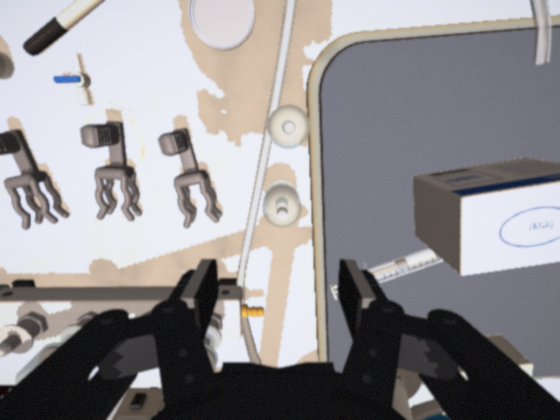

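```bash
python3 - <<'E'
from h import *
c=load('w1')
a=cv2.imread('pics/w1.png')[90:250,220:350];cv2.imwrite('pics/w1z.png',cv2.resize(a,None,fx=4,fy=4,interpolation=cv2.INTER_CUBIC))
for p in [(.526,-.027),(.470,.010)]:
    for z in (0,.04,.073): print(p,z,np.round(proj(c,[*p,z]),1))
print(c['fx'],-c['R'].T@c['t'],c['R'][2])
E
```

```text
(0.526, -0.027) 0 [275. 192.]
(0.526, -0.027) 0.04 [274.8 202. ]
(0.526, -0.027) 0.073 [274.5 212.4]
(0.47, 0.01) 0 [277.7 126.5]
(0.47, 0.01) 0.04 [277.8 127.9]
(0.47, 0.01) 0.073 [277.9 129.3]
307.49369274778564 [0.46199236 0.01411472 0.31829819] [ 0.25358396 -0.15090016 -0.95547073]
```

View pics/w1z.png

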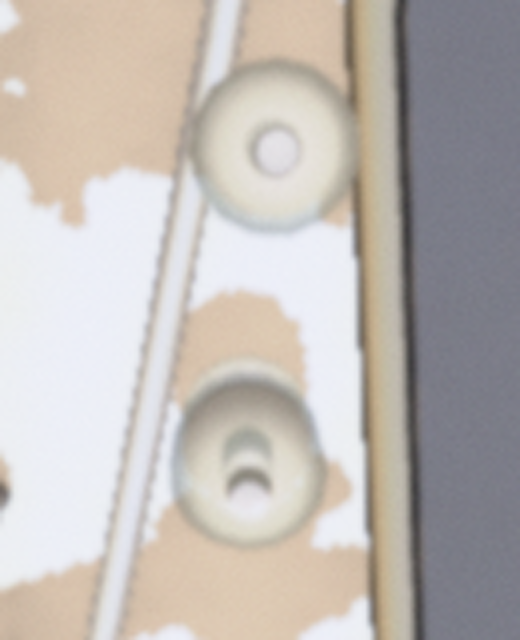

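```bash
python3 - <<'E'
from h import *
c=load('w1')
print(onz(c,282.3,213,.073),onz(c,282,205.5,.04),onz(c,288.8,127.2,.073),onz(c,288.8,126.3,.04))
E
```

```text
[ 0.52982029 -0.02167606  0.073     ] [ 0.53244819 -0.02294745  0.04      ] [0.47299846 0.01801158 0.073     ] [0.47382641 0.01891934 0.04      ]
```

```bash
python3 -m jog '[[5,3,-40,0,64],[5,3,-80,0,64],[5,3,-100,0,64],[5,3,-115,0,64],[5,3,-130,0,64],[5,3,-140,0,64],[5,3,-148,0,64],[5,3,-153,0,64],[5,3,-153,0,64],[5,3,-153,0,64]]'; python3 - <<'E'
from h import *
snap('wrist','w2')
E
```

```text
time: 4.0
tool_pos: [0.5314, -0.0219, 0.0477]
tcp_rot: [-1.529, 0.423, -0.424]
wrist_force: [0.4, 0.0, -0.3]
width: 0.75
```

View pics/w2.png

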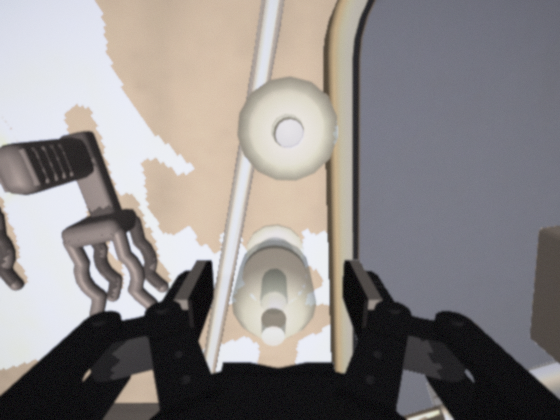

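```bash
python3 - <<'E'
from h import *
c=load('w2');p=bot.read_state()['tool_pos']
for z in (0,.04,.073): print(proj(c,[p[0],p[1],z]))
print(onz(c,274,337,.073),onz(c,275.5,293,.04))
E
```

```text
(np.float64(276.4716592779969), np.float64(250.7768839873101))
(np.float64(276.3428075492331), np.float64(286.7466017492916))
(np.float64(276.16957610758635), np.float64(335.1051773254005))
[ 0.53176588 -0.02301354  0.073     ] [ 0.5340916  -0.02396134  0.04      ]
```

```bash
python3 -m jog '[[0,0,0,0,50],[0,0,0,0,40],[0,0,0,0,30],[0,0,0,0,30],[0,0,0,0,30],[0,0,0,0,30],[0,0,10,0,30],[0,0,30,0,30],[0,0,60,0,30],[0,0,100,0,30]]' 30; python3 - <<'E'
from h import *
snap('wrist','w3');print(bot.read_state()['width']*85.4)
E
```

```text
time: 5.3
tool_pos: [0.529, -0.0219, 0.1467]
tcp_rot: [-1.53, 0.427, -0.42]
wrist_force: [0.9, 0.2, -1.4]
width: 0.413
35.061150846720345
```

View pics/w3.png

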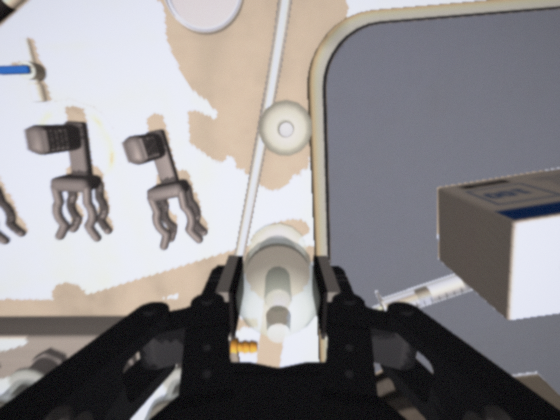

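```bash
python3 -m jog '[[0,0,53,0,30],[-2,-30,65,-10,30],[-5,-80,65,-20,30],[-9,-130,65,-30,30],[-13,-180,65,-40,30],[-18,-230,65,-50,30],[-22,-270,65,-60,30],[-24,-290,65,-70,30],[-24,-290,65,-80,30],[-24,-290,65,-90,30]]'; python3 -m jog '[[0,0,0,0,30],[0,0,0,0,30],[0,0,0,0,30],[0,0,0,0,30],[0,0,0,0,30],[0,0,0,0,30],[0,0,0,0,30],[0,0,0,0,30],[0,0,0,0,30],[0,0,0,0,30]]';python3 - <<'E'
from h import *
snap('wrist','w4')
E
```

```text
time: 6.6
tool_pos: [0.506, -0.3122, 0.2115]
tcp_rot: [-0.9, 1.602, -1.599]
wrist_force: [0.5, 0.6, -1.0]
width: 0.417
time: 7.85
tool_pos: [0.507, -0.3119, 0.2123]
tcp_rot: [-0.903, 1.595, -1.595]
wrist_force: [0.8, 0.4, -1.1]
width: 0.416
```

View pics/w4.png

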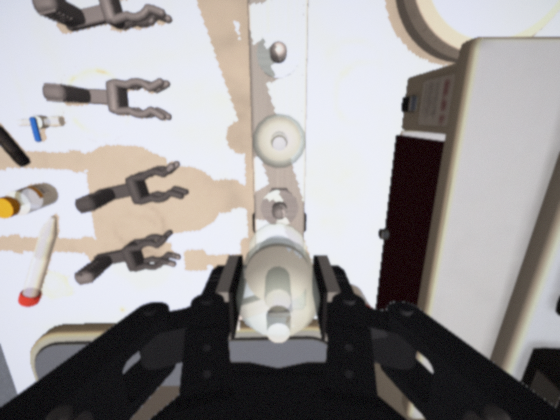

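```bash
python3 - <<'E'
from h import *
c=load('w4')
a=cv2.imread('pics/w4.png')[20:250,220:350];cv2.imwrite('pics/w4z.png',cv2.resize(a,None,fx=2.6*1,fy=2.6,interpolation=cv2.INTER_CUBIC))
a=cv2.imread('pics/w4.png')[180:240,250:310];cv2.imwrite('pics/w4zz.png',cv2.resize(a,None,fx=8,fy=8,interpolation=cv2.INTER_CUBIC))
p=bot.read_state()['tool_pos']
for z in (.0855,.067,.127,.152): print(z,proj(c,[p[0],p[1],z]))
E
```

```text
0.0855 (np.float64(277.2615924885038), np.float64(212.79547805860855))
0.067 (np.float64(277.29310913374417), np.float64(206.6447652098449))
0.127 (np.float64(277.1721798678805), np.float64(230.24503051936145))
0.152 (np.float64(277.10055695163953), np.float64(244.22278696610329))
```

View pics/w4z.png

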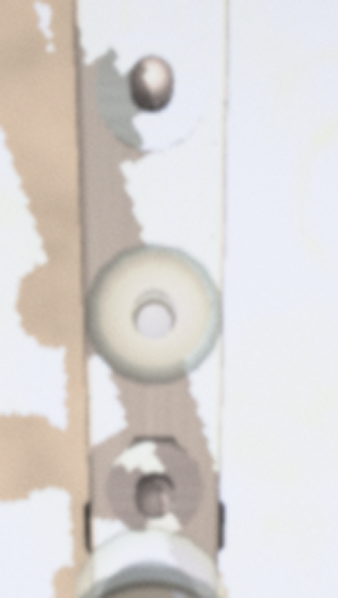

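View pics/w4zz.png

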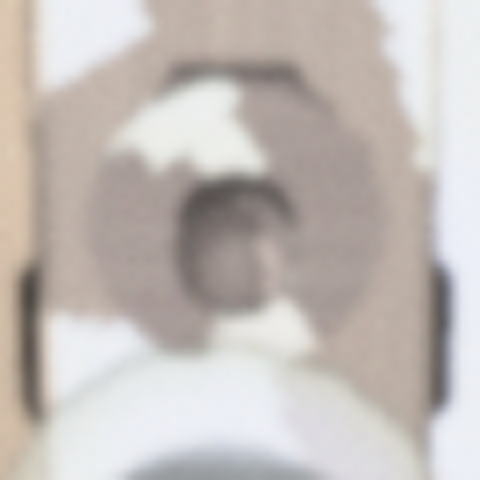

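```bash
python3 - <<'E'
from h import *
c=load('w4')
a=cv2.imread('pics/w4.png')[215:355,210:350];cv2.imwrite('pics/w4f.png',cv2.resize(a,None,fx=4.2,fy=4.2,interpolation=cv2.INTER_CUBIC))
p=bot.read_state()['tool_pos']
zb=p[2]-.0477
for dz in (0,.0045,.04,.073): print(dz,np.round(proj(c,[p[0],p[1],zb+dz]),1), 307/(np.array(c['R'])@[p[0],p[1],zb+dz]+c['t'])[2]/1000)
E
```

```text
0 [277.1 252.7] 1.6985936520305622
0.0045 [277. 256.] 1.7400011858402369
0.04 [276.9 288.9] 2.154297872763162
0.073 [276.6 337.7] 2.766650893485227
```

View pics/w4f.png

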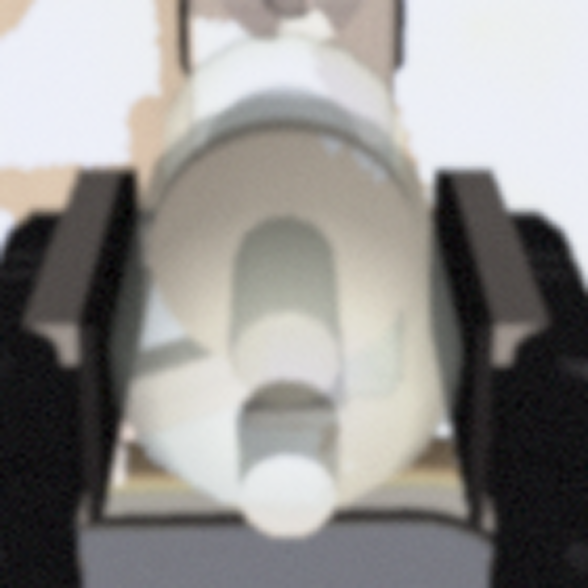

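```bash
python3 -m jog '[[0.3,-2,-20,0,30],[0.3,-2,-40,0,30],[0.3,-2,-55,0,30],[0.3,-2,-65,0,30],[0.3,-2,-70,0,30],[0.3,-2,-70,0,30],[0.3,-2,-70,0,30],[0.3,-2,-70,0,30],[0.3,-2,-70,0,30],[0.3,-2,-70,0,30]]';python3 - <<'E'
from h import *
c=snap('wrist','w5');cv2.imwrite('pics/w5z.png',cv2.resize(cv2.imread('pics/w5.png')[175:345,200:360],None,fx=3.5,fy=3.5,interpolation=cv2.INTER_CUBIC));
snap('side','s5');cv2.imwrite('pics/s5z.png',cv2.resize(cv2.imread('pics/s5.png')[110:220,200:350],None,fx=5,fy=5,interpolation=cv2.INTER_CUBIC));
E
```

```text
time: 9.15
tool_pos: [0.5074, -0.3139, 0.1425]
tcp_rot: [-0.903, 1.595, -1.596]
wrist_force: [-0.3, -0.3, -1.7]
width: 0.412
```

View pics/w5z.png

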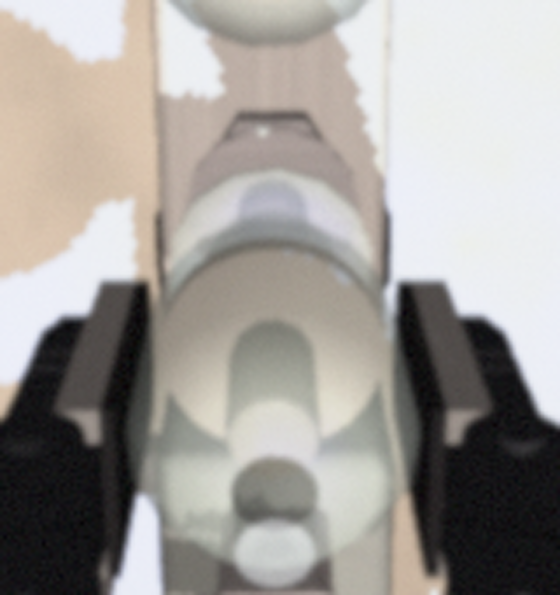

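View pics/s5z.png

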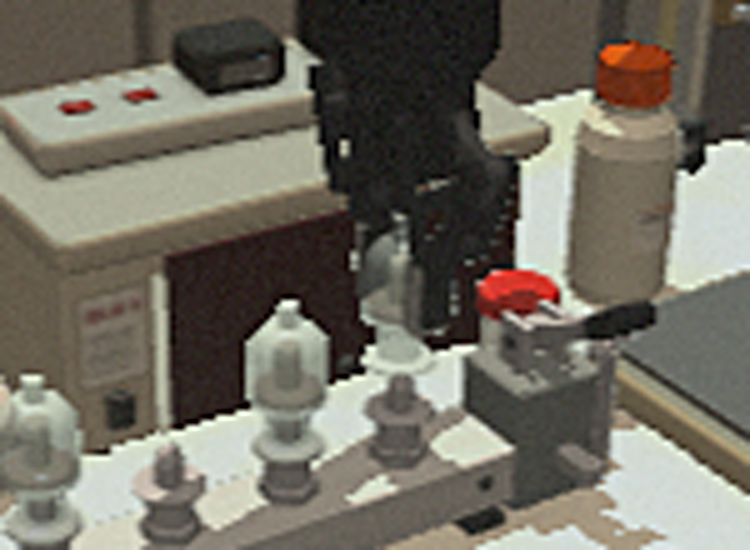

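```bash
python3 -m jog '[[0,0,-3,0,30],[0,0,-6,0,30],[0,0,-9,0,30],[0,0,-12,0,30],[0,0,-14,0,30],[0,0,-14,0,30],[0,0,-14,0,30],[0,0,-14,0,30],[0,0,-14,0,30],[0,0,-14,0,30]]';python3 - <<'E'
from h import *
snap('side','s6');cv2.imwrite('pics/s6z.png',cv2.resize(cv2.imread('pics/s6.png')[110:220,200:350],None,fx=5,fy=5,interpolation=cv2.INTER_CUBIC));
E
```

```text
time: 10.5
tool_pos: [0.5073, -0.314, 0.1283]
tcp_rot: [-0.903, 1.595, -1.595]
wrist_force: [0.1, -2.3, -1.7]
width: 0.412
```

View pics/s6z.png

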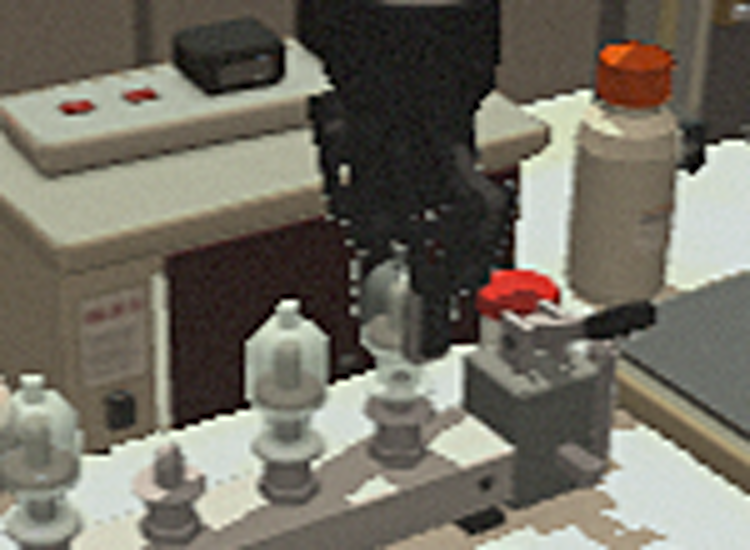

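```bash
python3 -m jog '[[0,-0.5,-3,0,30],[0,-0.7,-6,0,30],[0,-0.7,-9,0,30],[0,-0.7,-11,0,30],[0,-0.7,-12,0,30],[0,-0.7,-13,0,30],[0,-0.7,-13,0,30],[0,-0.7,-13,0,30],[0,-0.7,-13,0,30],[0,-0.7,-13,0,30]]'
```

```text
time: 11.8
tool_pos: [0.5073, -0.3145, 0.1155]
tcp_rot: [-0.903, 1.595, -1.595]
wrist_force: [-2.2, 0.6, 4.4]
width: 0.413
```

```bash
python3 -m jog '[[0,0,0.5,0,40],[0,0,0.5,0,45],[0,0,0.5,0,52],[0,0,0.5,0,58],[0,0,10,0,60],[0,0,30,0,60],[0,0,60,0,60],[0,0,100,0,60],[0,0,100,0,60],[0,0,100,0,60]]';python3 - <<'E'
from h import *
snap('wrist','w7')
snap('side','s7');cv2.imwrite('pics/s7z.png',cv2.resize(cv2.imread('pics/s7.png')[110:220,200:350],None,fx=5,fy=5,interpolation=cv2.INTER_CUBIC));
E
```

```text
time: 13.05
tool_pos: [0.5076, -0.3147, 0.2165]
tcp_rot: [-0.902, 1.594, -1.596]
wrist_force: [0.1, 0.0, -0.7]
width: 0.706
```

View pics/s7z.png

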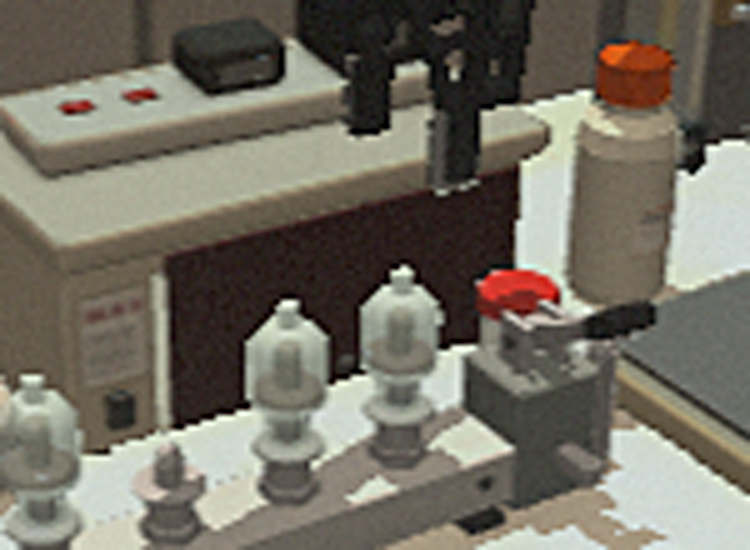

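View pics/w7.png

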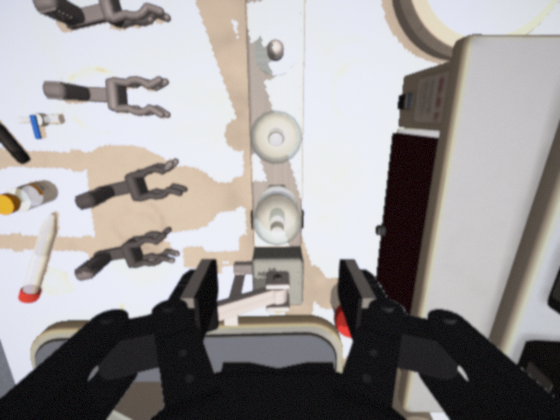

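```bash
python3 - <<'E'
from h import *
c=load('w7')
cv2.imwrite('pics/w7z.png',cv2.resize(cv2.imread('pics/w7.png')[30:250,230:330],None,fx=2.7*1,fy=2.7,interpolation=cv2.INTER_CUBIC))
p2=onz(c,276,47,.0855);f3=onz(c,276,138,.140);f4=onz(c,279,218,.140)
print(p2,f3,f4,f3-f4,np.linalg.norm(f3-f4),np.linalg.norm(f3[:2]-p2[:2]),np.degrees(np.arctan2(*(p2-f4)[[1,0]])))
E
```

```text
[ 0.57144048 -0.20735863  0.0855    ] [ 0.54002966 -0.25973749  0.14      ] [ 0.51490546 -0.30518437  0.14      ] [0.02512419 0.04544689 0.        ] 0.051929227254254605 0.06107523259034792 59.97571624425683
```

View pics/w7z.png

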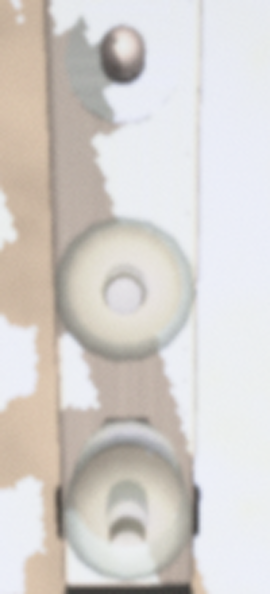

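```bash
python3 - <<'E'
from h import *
c=load('w7')
p2=onz(c,275.6,49,.0855);f3=onz(c,276.1,138.5,.140);f4=onz(c,277.4,226.3,.140)
print(p2,f3,f4,np.linalg.norm(f3-f4),np.linalg.norm(f3[:2]-p2[:2]),np.degrees(np.arctan2(*(f3-f4)[[1,0]])),np.degrees(np.arctan2(*(p2-f4)[[1,0]])))
E
```

```text
[ 0.57051421 -0.20832821  0.0855    ] [ 0.53992718 -0.26002632  0.14      ] [ 0.51096585 -0.30965968  0.14      ] 0.057465024696583836 0.06006880437320475 59.73620849845592 59.55899141938371
```

```bash
python3 -m jog '[[-6,55,0,0,64],[-12,110,0,0,64],[-18,170,0,0,64],[-24,230,0,0,64],[-30,290,-10,0,64],[-34,333,-30,0,64],[-34.5,333,-60,0,64],[-34.5,333,-80,0,64],[-34.5,333,-80,0,64],[-34.5,333,-80,0,64]]';python3 - <<'E'
from h import *
snap('wrist','w8')
from scipy.spatial.transform import Rotation as R
print(R.from_rotvec(bot.read_state()['tcp_rot']).as_matrix().round(3))
E
```

```text
time: 14.4
tool_pos: [0.4729, 0.0183, 0.1354]
tcp_rot: [-0.903, 1.596, -1.595]
wrist_force: [-0.7, 0.0, 0.1]
width: 0.754
[[-0.515  0.001  0.857]
 [-0.857  0.    -0.515]
 [-0.001 -1.     0.001]]
```

View pics/w8.png

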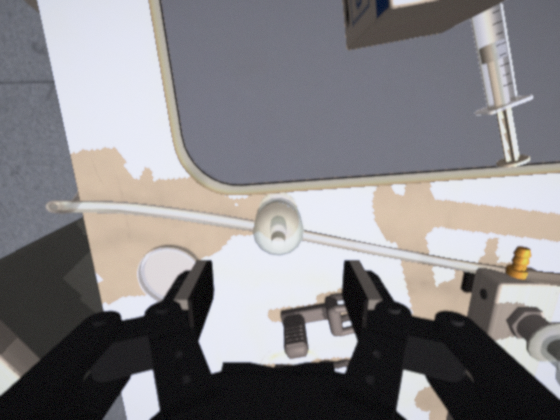

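```bash
python3 - <<'E'
from h import *
c=load('w8');p=bot.read_state()['tool_pos']
for z in (.04,.073): print(proj(c,[p[0],p[1],z]))
print(onz(c,278,238,.073),onz(c,278,225,.04))
cv2.imwrite('pics/w8z.png',cv2.resize(cv2.imread('pics/w8.png')[180:270,230:330],None,fx=5,fy=5,interpolation=cv2.INTER_CUBIC))
E
```

```text
(np.float64(277.86909967935213), np.float64(225.1490109998597))
(np.float64(277.8728134643049), np.float64(242.59592598442205))
[0.47509334 0.02087824 0.073     ] [0.47355442 0.01829089 0.04      ]
```

View pics/w8z.png

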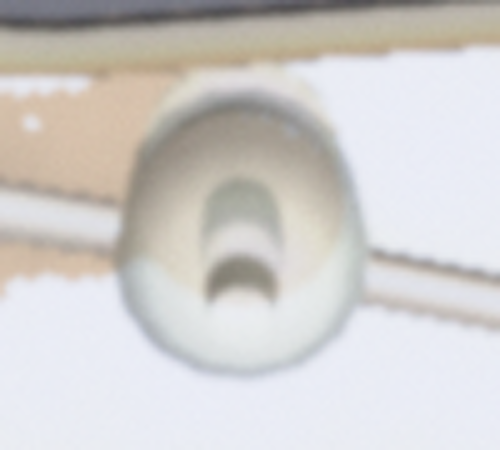

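```bash
python3 -m jog '[[0.5,0.8,-25,0,64],[0.5,0.8,-45,0,64],[0.5,0.8,-60,0,64],[0.5,0.8,-72,0,64],[0.5,0.8,-80,0,64],[0.5,0.8,-85,0,64],[0.5,0.8,-88,0,64],[0.5,0.8,-88,0,64],[0.5,0.8,-88,0,50],[0.5,0.8,-88,0,44]]' 30
python3 -m jog '[[0,0,0,0,40],[0,0,0,0,30],[0,0,0,0,30],[0,0,0,0,30],[0,0,0,0,30],[0,0,5,0,30],[0,0,20,0,30],[0,0,50,0,30],[0,0,100,0,30],[0,0,152,0,30]]' 30
```

```text
time: 15.7
tool_pos: [0.4736, 0.0192, 0.0476]
tcp_rot: [-0.902, 1.595, -1.595]
wrist_force: [-0.2, -0.3, 0.7]
width: 0.516
time: 16.95
tool_pos: [0.4728, 0.0192, 0.2011]
tcp_rot: [-0.903, 1.595, -1.595]
wrist_force: [1.0, -0.3, -0.7]
width: 0.414
```

```bash
python3 -m jog '[[15,-35,11,0,30],[35,-80,11,0,30],[58,-135,11,0,30],[80,-185,11,0,30],[97.4,-227,11,0,30],[97.4,-227,11,0,30],[97.4,-227,11,0,30],[97.4,-227,11,0,30],[97.4,-227,11,0,30],[97.4,-227,11,0,30]]'
python3 - <<'E'
from h import *
c=snap('wrist','w9');p=bot.read_state()['tool_pos']
cv2.imwrite('pics/w9z.png',cv2.resize(cv2.imread('pics/w9.png')[150:350,200:360],None,fx=3,fy=3,interpolation=cv2.INTER_CUBIC))
for z in (.067,.0855,p[2]-.0477,p[2]-.0477+.073):print(z,np.round(proj(c,[p[0],p[1],z]),1))
E
```

```text
time: 18.2
tool_pos: [0.5706, -0.207, 0.2105]
tcp_rot: [-0.904, 1.594, -1.595]
wrist_force: [-0.6, 0.4, -0.3]
width: 0.415
0.067 [277.4 207.3]
0.0855 [277.4 213.6]
0.16274074633428895 [277.2 252.8]
0.23574074633428893 [276.9 337.8]
```

View pics/w9z.png

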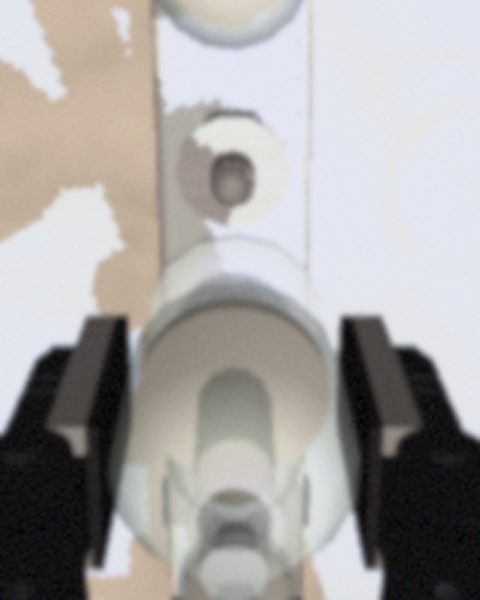

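```bash
python3 -m jog '[[0.6,1.5,-20,0,30],[0.6,1.5,-40,0,30],[0.6,1.5,-55,0,30],[0.6,1.5,-65,0,30],[0.6,1.5,-70,0,30],[0.6,1.5,-73,0,30],[0.6,1.5,-76,0,30],[0.6,1.5,-79,0,30],[0.6,1.5,-82,0,30],[0.6,1.5,-82,0,30]]'
python3 - <<'E'
from h import *
snap('side','s10');cv2.imwrite('pics/s10z.png',cv2.resize(cv2.imread('pics/s10.png')[110:220,200:350],None,fx=5,fy=5,interpolation=cv2.INTER_CUBIC));
E
```

```text
time: 19.5
tool_pos: [0.5711, -0.2062, 0.128]
tcp_rot: [-0.903, 1.596, -1.595]
wrist_force: [-0.3, 1.0, -1.3]
width: 0.414
```

View pics/s10z.png

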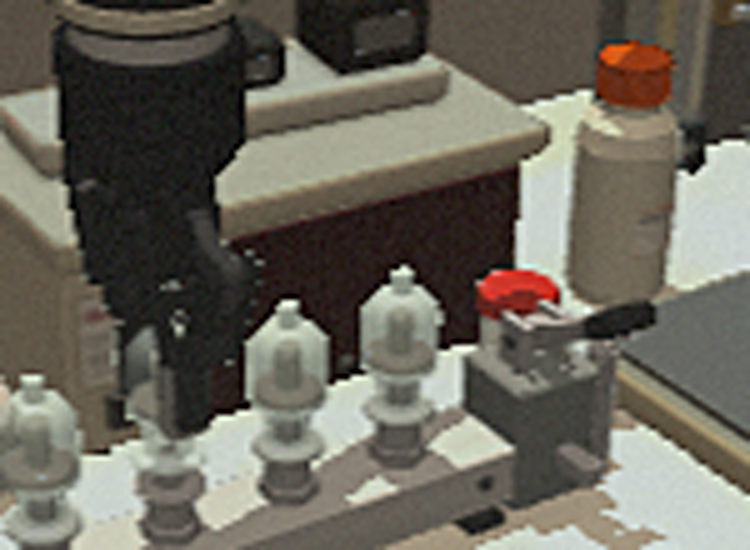

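Spigot is inside; lower fully, then release.

```bash
python3 -m jog '[[0,0.2,-3,0,30],[0,0.2,-6,0,30],[0,0.2,-9,0,30],[0,0.2,-11,0,30],[0,0.2,-12,0,30],[0,0.2,-13,0,30],[0,0.2,-13,0,30],[0,0.2,-13,0,30],[0,0.2,-13,0,30],[0,0.2,-13,0,30]]'
```

```text
time: 20.8
tool_pos: [0.5714, -0.2061, 0.1154]
tcp_rot: [-0.903, 1.595, -1.595]
wrist_force: [-0.0, -0.8, -1.2]
width: 0.416
```

```bash
python3 -m jog '[[0,0,-0.5,0,30],[0,0,-1,0,30],[0,0,-1.5,0,30],[0,0,-1.5,0,30],[0,0,-1.5,0,30],[0,0,-1.5,0,30],[0,0,-1.5,0,30],[0,0,-1.5,0,30],[0,0,-1.5,0,30],[0,0,-1.5,0,30]]'
```

```text
time: 22.05
tool_pos: [0.5715, -0.2061, 0.1143]
tcp_rot: [-0.903, 1.595, -1.595]
wrist_force: [-2.5, 0.8, 6.0]
width: 0.412
```

```bash
python3 -m jog '[[0,0,0.5,0,40],[0,0,0.5,0,45],[0,0,0.5,0,52],[0,0,0.5,0,58],[0,0,10,0,60],[0,0,30,0,60],[0,0,60,0,60],[0,0,110,0,60],[0,0,130,10,60],[0,0,130,20,50]]'
python3 -m jog '[[-30,5,0,10,50],[-70,10,0,20,50],[-110,20,0,30,50],[-150,30,0,40,50],[-150,30,0,50,50],[-150,30,0,60,50],[-150,30,0,70,50],[-150,30,0,70,50],[-150,30,0,70,50],[-150,30,0,70,50]]'
python3 - <<'E'
from h import *
snap('wrist','w11')
snap('side','s11');cv2.imwrite('pics/s11z.png',cv2.resize(cv2.imread('pics/s11.png')[110:270,180:390],None,fx=3.8,fy=3.75,interpolation=cv2.INTER_CUBIC));
E
```

```text
time: 23.3
tool_pos: [0.5734, -0.2069, 0.2495]
tcp_rot: [-1.111, 1.337, -1.35]
wrist_force: [0.0, -0.4, -0.8]
width: 0.587
time: 24.55
tool_pos: [0.4214, -0.1761, 0.2441]
tcp_rot: [-1.529, 0.424, -0.425]
wrist_force: [0.6, 0.1, 0.1]
width: 0.586
```

View pics/s11z.png

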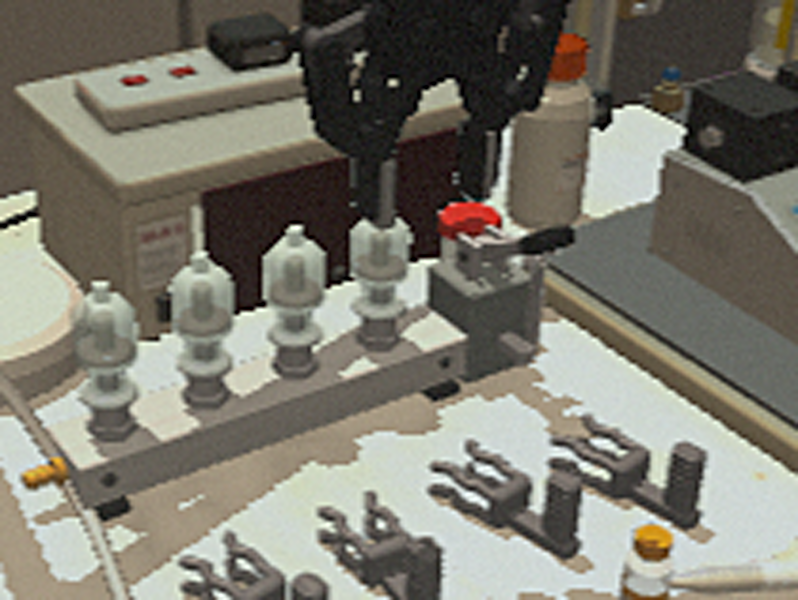

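View pics/w11.png

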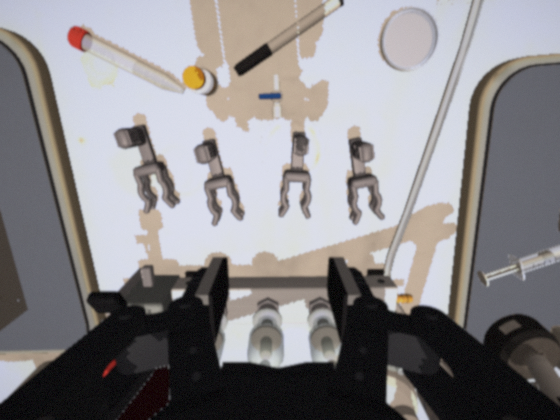

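```bash
python3 - <<'E'
from h import *
cv2.imwrite('pics/w11z.png',cv2.resize(cv2.imread('pics/w11.png')[110:240,100:400],None,fx=2.65,fy=2.65,interpolation=cv2.INTER_CUBIC))
E
```

```text
(no output)
```

View pics/w11z.png

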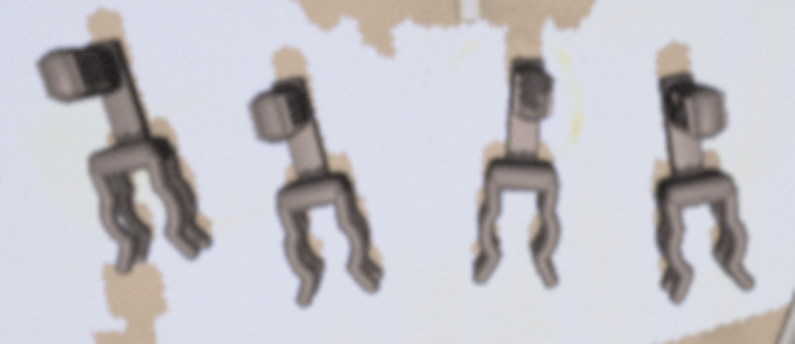

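```bash
python3 - <<'E'
from h import *
c=load('w11')
z=lambda u,v:(u/2.65+100,v/2.65+110)
for n,h,m in [(1,(706,111),(714,293)),(2,(535,93),(517,282)),(3,(267,116),(340,296)),(4,(63,75),(156,262))]:
    H=onz(c,*z(*h),.052);M=onz(c,*z(*m),.026);d=(M-H)[:2]
    print(n,H.round(4),M.round(4),'len',np.linalg.norm(d).round(4),'yaw',np.degrees(np.arctan2(d[1],d[0])).round(1))
E
```

```text
1 [ 0.4319 -0.078   0.052 ] [ 0.5104 -0.1049  0.026 ] len 0.083 yaw -18.9
2 [ 0.3929 -0.1297  0.052 ] [ 0.4616 -0.1758  0.026 ] len 0.0827 yaw -33.8
3 [ 0.3481 -0.2203  0.052 ] [ 0.4272 -0.245   0.026 ] len 0.0829 yaw -17.4
4 [ 0.2967 -0.2762  0.052 ] [ 0.3734 -0.3041  0.026 ] len 0.0816 yaw -20.0
```

```bash
python3 -m jog '[[5,50,-40,6,42],[10.5,98,-80,12,42],[10.5,98,-120,12,42],[10.5,98,-145,12,42],[10.5,98,-165,12,42],[10.5,98,-180,12,42],[10.5,98,-190,12,42],[10.5,98,-196,12,42],[10.5,98,-198,12,42],[10.5,98,-198,12,42]]'
python3 - <<'E'
from h import *
c=snap('wrist','w12');p=bot.read_state()['tool_pos'];print(p)
for z in (.04,.052):print(z,np.round(proj(c,[p[0],p[1],z]),1))
E
```

```text
time: 25.9
tool_pos: [0.4322, -0.0782, 0.0461]
tcp_rot: [-1.555, 0.259, -0.261]
wrist_force: [0.0, 0.4, -0.2]
width: 0.494
[ 0.43228691 -0.07823069  0.0462603 ]
0.04 [276.6 288.4]
0.052 [276.5 303.6]
```

View pics/w12.png

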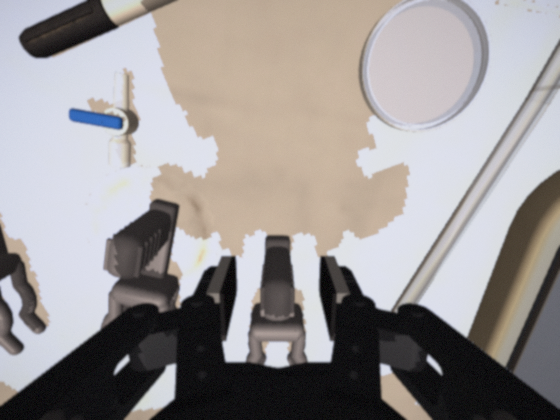

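```bash
python3 -m jog '[[0,0,0,0,30],[0,0,0,0,20],[0,0,0,0,8],[0,0,0,0,5],[0,0,0,0,5],[0,0,0,0,5],[0,0,5,0,5],[0,0,20,0,5],[0,0,40,0,5],[0,0,56,0,5]]' 115
python3 - <<'E'
from h import *
c=snap('wrist','w13');p=bot.read_state()['tool_pos'];print(p)
snap('side','s13');cv2.imwrite('pics/s13z.png',cv2.resize(cv2.imread('pics/s13.png')[130:290,170:330],None,fx=3.7,fy=3.7,interpolation=cv2.INTER_CUBIC));
E
```

```text
time: 27.2
tool_pos: [0.4322, -0.0781, 0.1033]
tcp_rot: [-1.555, 0.259, -0.261]
wrist_force: [0.4, -0.8, -0.6]
width: 0.14
[ 0.43369044 -0.0785103   0.10521783]
```

View pics/s13z.png

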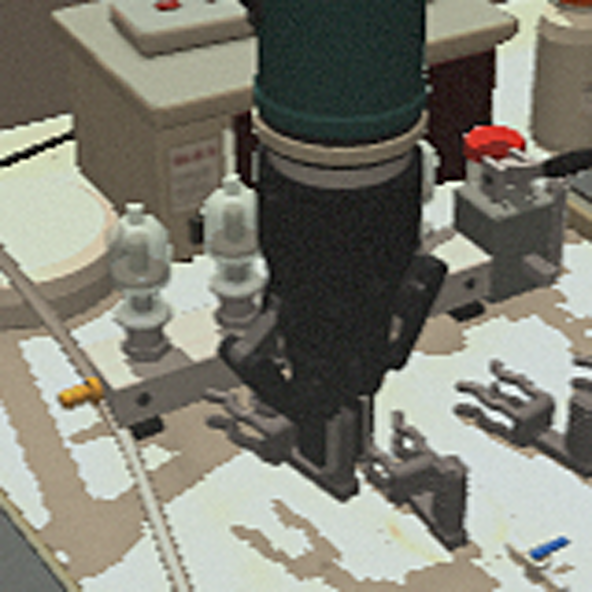

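View pics/w13.png

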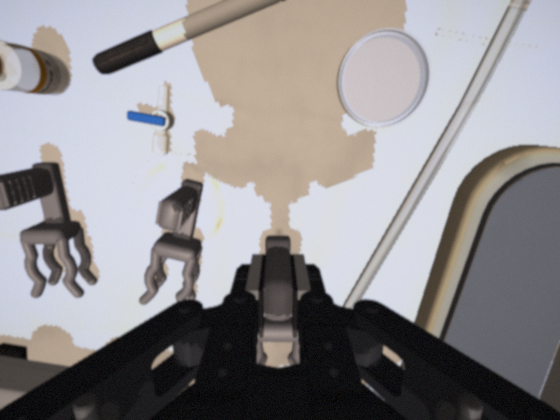

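```bash
python3 -m jog '[[20,-5,0,-3,5],[45,-10,-2,-8,5],[67,-14.3,-2,-11.6,5],[67,-14.3,-2,-11.6,5],[67,-14.3,-2,-11.6,5],[67,-14.3,-2,-11.6,5],[67,-14.3,-2,-11.6,5],[67,-14.3,-2,-11.6,5],[67,-14.3,-2,-11.6,5],[67,-14.3,-2,-11.6,5]]'
python3 - <<'E'
from h import *
c=snap('wrist','w14');p=bot.read_state()['tool_pos'];print(p)
snap('side','s14');cv2.imwrite('pics/s14z.png',cv2.resize(cv2.imread('pics/s14.png')[160:260,170:320],None,fx=5,fy=5,interpolation=cv2.INTER_CUBIC));
snap('top','t14');cv2.imwrite('pics/t14z.png',cv2.resize(cv2.imread('pics/t14.png')[100:240,200:360],None,fx=4.2,fy=4.2,interpolation=cv2.INTER_CUBIC));
E
```

```text
time: 28.55
tool_pos: [0.4989, -0.0924, 0.0999]
tcp_rot: [-1.53, 0.418, -0.418]
wrist_force: [-0.4, 0.0, 0.3]
width: 0.149
[ 0.49882863 -0.09238872  0.09980336]
```

View pics/s14z.png

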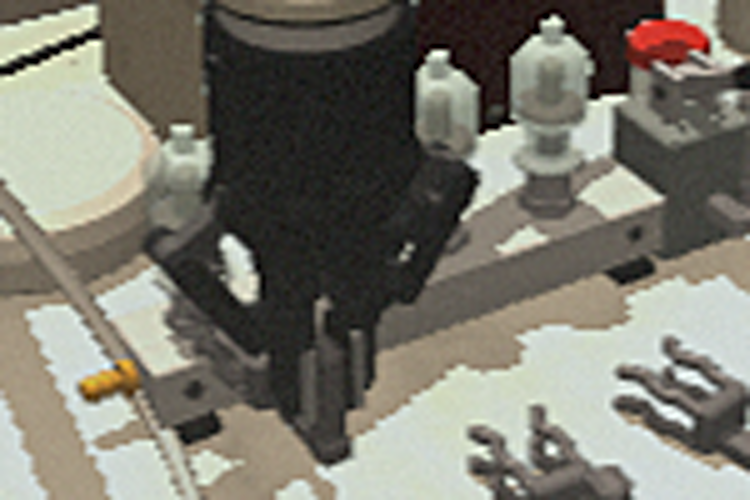

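View pics/t14z.png

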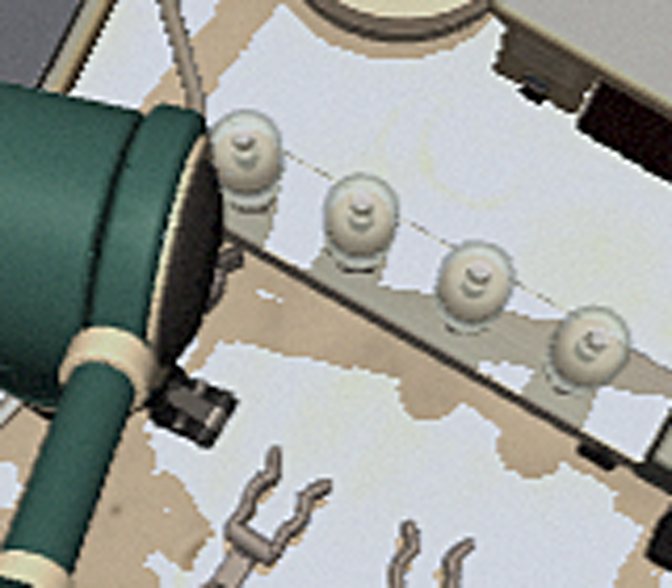

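View pics/w14.png

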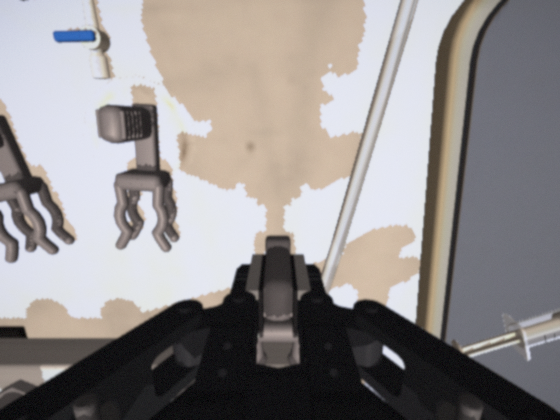

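```bash
python3 -m jog '[[8,-4.7,0.2,0,5],[16,-9.5,0.2,0,5],[22,-13,0.2,0,5],[26,-15.4,0.2,0,5],[28,-16.6,0.2,0,5],[30.1,-17.8,0.2,0,5],[30.1,-17.8,0.2,0,5],[30.1,-17.8,0.2,0,5],[30.1,-17.8,0.2,0,5],[30.1,-17.8,0.2,0,5]]'
python3 - <<'E'
from h import *
c=snap('wrist','w15');p=bot.read_state()['tool_pos'];print(p)
cv2.imwrite('pics/w15z.png',cv2.resize(cv2.imread('pics/w15.png')[220:420,180:380],None,fx=2.9,fy=2.9,interpolation=cv2.INTER_CUBIC));
snap('side','s15');cv2.imwrite('pics/s15z.png',cv2.resize(cv2.imread('pics/s15.png')[160:260,170:320],None,fx=5,fy=5,interpolation=cv2.INTER_CUBIC));
E
```

```text
time: 29.95
tool_pos: [0.5289, -0.1101, 0.1]
tcp_rot: [-1.53, 0.418, -0.418]
wrist_force: [1.0, 0.6, -1.3]
width: 0.143
[ 0.52891387 -0.11014233  0.10003495]
```

View pics/s15z.png

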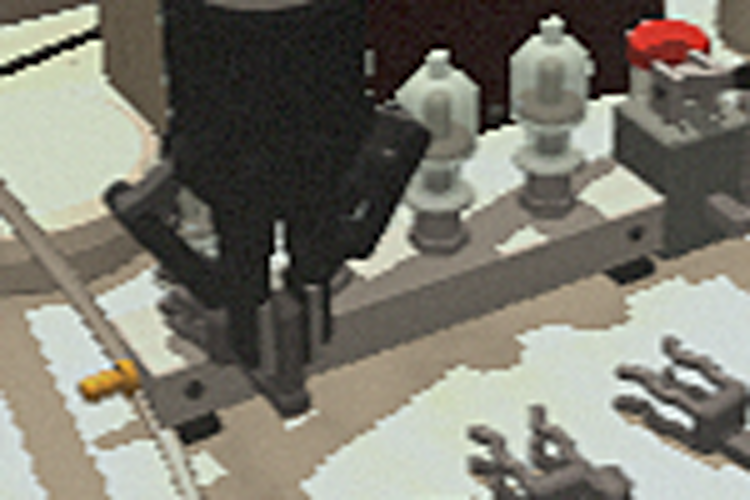

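View pics/w15z.png

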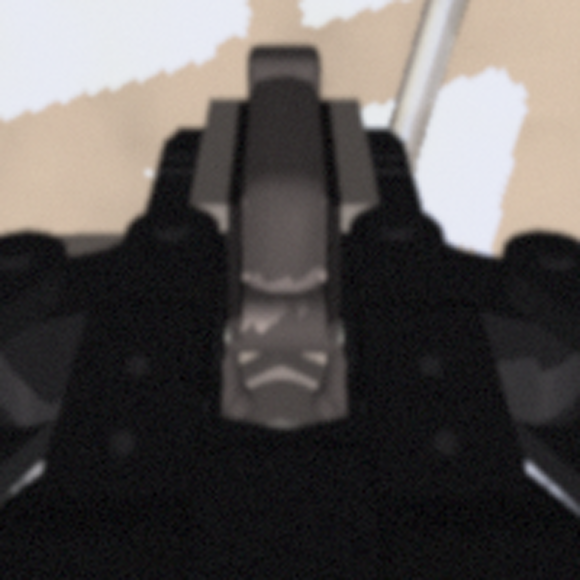

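```bash
python3 -m jog '[[1.7,-1,0,0,5],[3.4,-2,0,0,5],[5.2,-3,0,0,5],[6.9,-4.1,0,0,5],[8.6,-5.1,0,0,5],[8.6,-5.1,0,0,5],[8.6,-5.1,0,0,5],[8.6,-5.1,0,0,5],[8.6,-5.1,0,0,5],[8.6,-5.1,0,0,5]]'
python3 -m jog '[[1.3,-0.8,0,0,5],[2.6,-1.5,0,0,5],[3.9,-2.3,0,0,5],[5.2,-3.1,0,0,5],[5.2,-3.1,0,0,5],[5.2,-3.1,0,0,5],[5.2,-3.1,0,0,5],[5.2,-3.1,0,0,5],[5.2,-3.1,0,0,5],[5.2,-3.1,0,0,5]]'
```

```text
time: 31.3
tool_pos: [0.5351, -0.1141, 0.099]
tcp_rot: [-1.529, 0.423, -0.413]
wrist_force: [-6.7, 4.0, 2.8]
width: 0.145
time: 32.55
tool_pos: [0.5429, -0.1185, 0.0999]
tcp_rot: [-1.53, 0.418, -0.419]
wrist_force: [-0.5, 0.1, -3.4]
width: 0.145
```

```bash
python3 -m jog '[[1,-0.6,0,0,5],[2,-1.2,0,0,5],[3,-1.8,0,0,5],[4,-2.4,0,0,5],[5,-3,0,0,5],[5,-3,0,0,5],[5,-3,0,0,5],[5,-3,0,0,5],[5,-3,0,0,5],[5,-3,0,0,5]]'
python3 - <<'E'
from h import *
print(bot.read_state()['wrist_force'],bot.read_state()['torque'])
snap('side','s16');cv2.imwrite('pics/s16z.png',cv2.resize(cv2.imread('pics/s16.png')[160:260,170:320],None,fx=5,fy=5,interpolation=cv2.INTER_CUBIC));
snap('wrist','w16');cv2.imwrite('pics/w16z.png',cv2.resize(cv2.imread('pics/w16.png')[220:420,180:380],None,fx=2.9,fy=2.9,interpolation=cv2.INTER_CUBIC));
E
```

```text
time: 33.8
tool_pos: [0.5484, -0.1217, 0.1003]
tcp_rot: [-1.53, 0.417, -0.42]
wrist_force: [5.0, -2.9, -0.3]
width: 0.142
[ 4.95299385 -2.91234715 -0.328759  ] [-0.44476781 -0.70966544  0.01644598]
```

View pics/s16z.png

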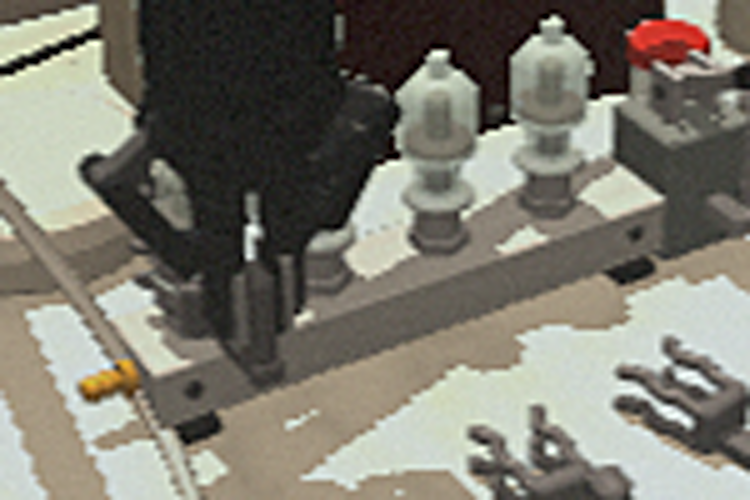

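View pics/w16z.png

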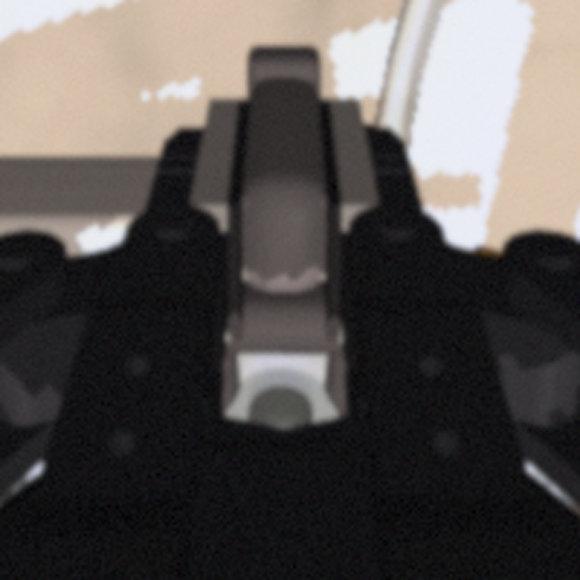

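```bash
python3 -m jog '[[0.9,-0.5,0,0,5],[1.7,-1,0,0,5],[2.6,-1.5,0,0,5],[3,-1.8,0,0,5],[3,-1.8,0,0,5],[3,-1.8,0,0,5],[3,-1.8,0,0,5],[3,-1.8,0,0,5],[3,-1.8,0,0,5],[3,-1.8,0,0,5]]'
```

```text
time: 35.15
tool_pos: [0.5504, -0.1232, 0.0997]
tcp_rot: [-1.53, 0.419, -0.418]
wrist_force: [-1.1, 0.3, -3.2]
width: 0.141
```

```bash
python3 -m jog '[[0.4,-0.2,0,0,5],[0.9,-0.5,0,0,5],[1.3,-0.8,0,0,5],[1.7,-1,0,0,5],[1.7,-1,0,0,5],[1.7,-1,0,0,5],[1.7,-1,0,0,5],[1.7,-1,0,0,5],[1.7,-1,0,0,5],[1.7,-1,0,0,5]]'
```

```text
time: 36.4
tool_pos: [0.551, -0.1235, 0.0998]
tcp_rot: [-1.53, 0.421, -0.415]
wrist_force: [-6.7, 2.5, 1.8]
width: 0.146
```

```bash
python3 -m jog '[[0.9,-0.5,0,0,5],[1.7,-1,0,0,5],[1.7,-1,0,0,5],[1.7,-1,0,0,5],[1.7,-1,0,0,5],[1.7,-1,0,0,5],[1.7,-1,0,0,5],[0.9,-0.5,0,0,5],[-1,0.6,0,0,5],[-1,0.6,0,0,5]]'
python3 - <<'E'
from h import *
print(bot.read_state()['wrist_force'],bot.read_state()['tool_pos'])
snap('wrist','w17');cv2.imwrite('pics/w17z.png',cv2.resize(cv2.imread('pics/w17.png')[220:420,180:380],None,fx=2.9,fy=2.9,interpolation=cv2.INTER_CUBIC));
E
python3 -m jog '[[0,0,0,0,20],[0,0,0,0,30],[0,0,0,0,36],[0,0,0,0,36],[0,0,0,0,36],[0,0,0,0,36],[0,0,20,0,36],[0,0,60,0,36],[-20,12,100,0,36],[-50,30,120,0,36]]' 50
python3 - <<'E'
from h import *
snap('side','s17');cv2.imwrite('pics/s17z.png',cv2.resize(cv2.imread('pics/s17.png')[120:270,170:370],None,fx=3.9,fy=3.9,interpolation=cv2.INTER_CUBIC));
snap('wrist','w18')
E
```

```text
time: 37.65
tool_pos: [0.5509, -0.1234, 0.0998]
tcp_rot: [-1.53, 0.419, -0.417]
wrist_force: [-3.2, 1.7, -0.2]
width: 0.14
[-3.23543911  1.66476079 -0.20983043] [ 0.55087153 -0.12336076  0.09980185]
time: 38.95
tool_pos: [0.5028, -0.0939, 0.2229]
tcp_rot: [-1.53, 0.415, -0.422]
wrist_force: [0.0, -0.4, 0.3]
width: 0.421
```

View pics/s17z.png

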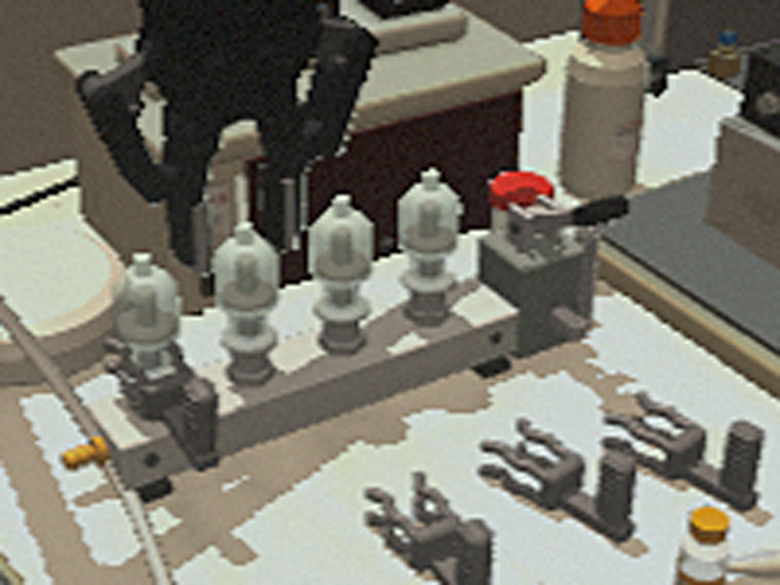

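View pics/w18.png

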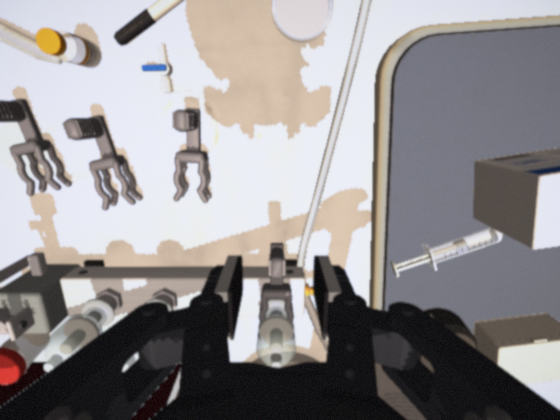

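```bash
python3 - <<'E'
from h import *
cv2.imwrite('pics/w18z.png',cv2.resize(cv2.imread('pics/w18.png')[85:215,0:230],None,fx=3.4,fy=3.4,interpolation=cv2.INTER_CUBIC))
E
```

```text
(no output)
```

View pics/w18z.png

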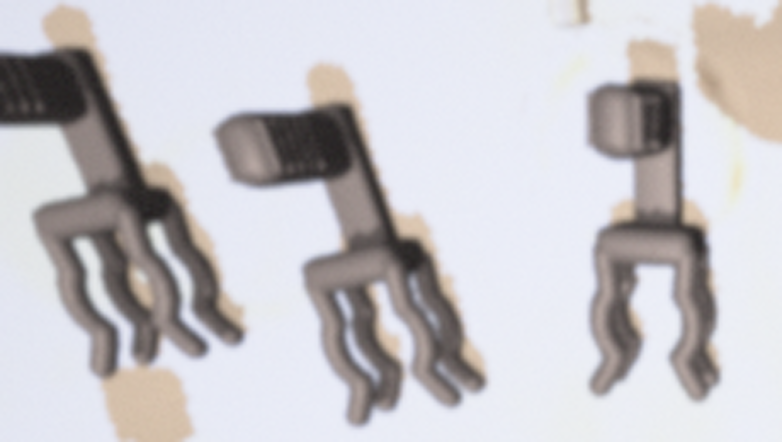

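```bash
python3 - <<'E'
from h import *
c=load('w18')
z=lambda u,v:(u/3.4,v/3.4+85)
for n,h,m in [(2,(612,122),(649,389)),(3,(245,148),(403,406))]:
    H=onz(c,*z(*h),.052);M=onz(c,*z(*m),.026);d=(M-H)[:2]
    print(n,H.round(4),M.round(4),'len',np.linalg.norm(d).round(4),'yaw',np.degrees(np.arctan2(d[1],d[0])).round(1))
E
```

```text
2 [ 0.3938 -0.1304  0.052 ] [ 0.4609 -0.1746  0.026 ] len 0.0804 yaw -33.4
3 [ 0.3492 -0.2187  0.052 ] [ 0.4261 -0.2441  0.026 ] len 0.081 yaw -18.3
```

```bash
python3 -m jog '[[-40,-10,0,-3,42],[-80,-25,-30,-3,42],[-108.5,-36.8,-60,-3,42],[-108.5,-36.8,-90,-3,42],[-108.5,-36.8,-110,-3,42],[-108.5,-36.8,-110,-3,42],[-108.5,-36.8,-110,-3,42],[-108.5,-36.8,-110,-3,42],[-108.5,-36.8,-110,-3,42],[-108.5,-36.8,-110,-3,42]]'
python3 - <<'E'
from h import *
c=snap('wrist','w19');p=bot.read_state()['tool_pos'];print(p)
for z in (.026,.052):print(z,np.round(proj(c,[p[0],p[1],z]),1))
E
```

```text
time: 40.3
tool_pos: [0.3933, -0.1305, 0.1105]
tcp_rot: [-1.522, 0.458, -0.46]
wrist_force: [-0.4, -0.9, -0.3]
width: 0.488
[ 0.3931848  -0.13041556  0.11034323]
0.026 [276.5 228.7]
0.052 [276.4 243.3]
```

View pics/w19.png

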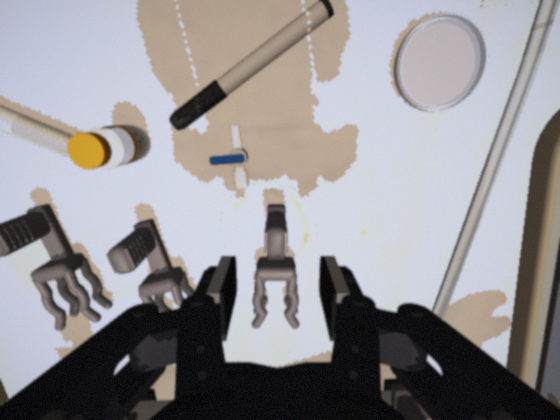

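```bash
python3 -m jog '[[0,0,-20,0,42],[0,0,-40,0,42],[0,0,-54,0,42],[0,0,-61,0,42],[0,0,-64.3,0,42],[0,0,-64.3,0,42],[0,0,-64.3,0,20],[0,0,-64.3,0,8],[0,0,-64.3,0,5],[0,0,-64.3,0,5]]' 115
python3 -m jog '[[0,0,0,0,5],[0,0,0,0,5],[0,0,5,0,5],[0,0,25,0,5],[0,0,54,0,5],[20,-5,54,3,5],[50,-12,54,3,5],[78.8,-17.9,54,3,5],[78.8,-17.9,54,3,5],[78.8,-17.9,54,3,5]]'
python3 - <<'E'
from h import *
c=snap('wrist','w20');p=bot.read_state()['tool_pos'];print(p)
cv2.imwrite('pics/w20z.png',cv2.resize(cv2.imread('pics/w20.png')[220:420,180:380],None,fx=2.9,fy=2.9,interpolation=cv2.INTER_CUBIC));
E
```

```text
time: 41.6
tool_pos: [0.3935, -0.1305, 0.0463]
tcp_rot: [-1.522, 0.458, -0.46]
wrist_force: [-1.2, 1.5, 5.9]
width: 0.14
time: 42.85
tool_pos: [0.4707, -0.1479, 0.0991]
tcp_rot: [-1.53, 0.42, -0.416]
wrist_force: [-1.5, -0.0, 0.5]
width: 0.141
[ 0.47040416 -0.14786236  0.09905727]
```

View pics/w20z.png

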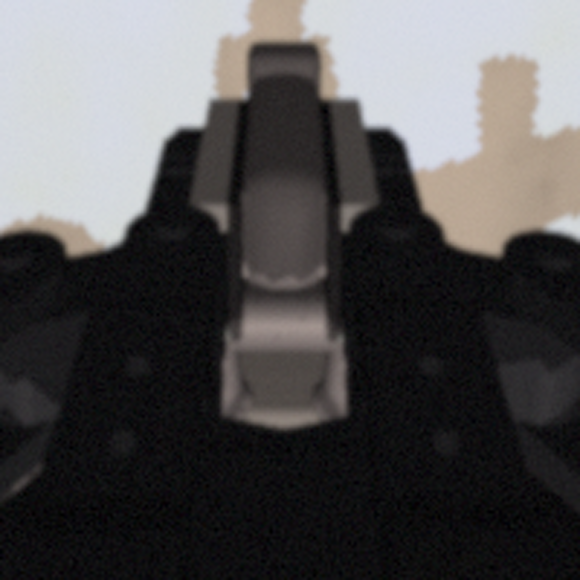

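```bash
python3 -m jog '[[0,0,0,0,5],[0,0,0,0,5],[8,-4.7,0,0,5],[14,-8.3,0,0,5],[20,-11.8,0,0,5],[25,-14.8,0,0,5],[28,-16.5,0,0,5],[28,-16.5,0,0,5],[28,-16.5,0,0,5],[28,-16.5,0,0,5]]'
python3 -m jog '[[1.7,-1,0,0,5],[3.4,-2,0,0,5],[5.2,-3,0,0,5],[6.9,-4.1,0,0,5],[6.9,-4.1,0,0,5],[6.9,-4.1,0,0,5],[6.9,-4.1,0,0,5],[6.9,-4.1,0,0,5],[6.9,-4.1,0,0,5],[6.9,-4.1,0,0,5]]'
python3 -m jog '[[1.3,-0.8,0,0,5],[2.6,-1.5,0,0,5],[3.9,-2.3,0,0,5],[5.2,-3.1,0,0,5],[5.2,-3.1,0,0,5],[5.2,-3.1,0,0,5],[5.2,-3.1,0,0,5],[5.2,-3.1,0,0,5],[5.2,-3.1,0,0,5],[5.2,-3.1,0,0,5]]'
```

```text
time: 44.15
tool_pos: [0.4995, -0.1647, 0.0996]
tcp_rot: [-1.53, 0.418, -0.418]
wrist_force: [-0.0, 0.0, -1.2]
width: 0.143
time: 45.4
tool_pos: [0.5038, -0.1672, 0.099]
tcp_rot: [-1.529, 0.424, -0.412]
wrist_force: [-8.5, 4.3, 5.1]
width: 0.148
time: 46.65
tool_pos: [0.5119, -0.1721, 0.0996]
tcp_rot: [-1.53, 0.418, -0.418]
wrist_force: [-1.7, 0.2, -2.4]
width: 0.14
```

```bash
python3 -m jog '[[1,-0.6,0,0,5],[2,-1.2,0,0,5],[3,-1.8,0,0,5],[4,-2.4,0,0,5],[5,-3,0,0,5],[6,-3.5,0,0,5],[7,-4.1,0,0,5],[7.5,-4.4,0,0,5],[7.5,-4.4,0,0,5],[7.5,-4.4,0,0,5]]'
python3 -m jog '[[0.9,-0.5,0,0,5],[1.7,-1,0,0,5],[2.5,-1.5,0,0,5],[2.5,-1.5,0,0,5],[2.5,-1.5,0,0,5],[2.5,-1.5,0,0,5],[2.5,-1.5,0,0,5],[2.5,-1.5,0,0,5],[2.5,-1.5,0,0,5],[2.5,-1.5,0,0,5]]'
```

```text
time: 47.9
tool_pos: [0.5188, -0.1763, 0.0994]
tcp_rot: [-1.53, 0.419, -0.417]
wrist_force: [-1.5, -0.9, 1.0]
width: 0.145
time: 49.15
tool_pos: [0.5201, -0.177, 0.0993]
tcp_rot: [-1.529, 0.422, -0.415]
wrist_force: [-5.8, 2.3, 3.1]
width: 0.142
```

```bash
python3 -m jog '[[0.9,-0.5,0,0,5],[1.7,-1,0,0,5],[1.7,-1,0,0,5],[1.7,-1,0,0,5],[1.7,-1,0,0,5],[1.7,-1,0,0,5],[1.7,-1,0,0,5],[1.7,-1,0,0,5],[1.7,-1,0,0,5],[1.7,-1,0,0,5]]'
python3 -m jog '[[-2.5,1.5,0,0,5],[-2.5,1.5,0,0,20],[-2.5,1.5,0,0,30],[-2.5,1.5,0,0,36],[-2.5,1.5,0,0,36],[-2.5,1.5,0,0,36],[-2.5,1.5,20,0,36],[-2.5,1.5,60,0,36],[-20,12,100,0,36],[-50,20,120,0,36]]' 50
python3 - <<'E'
from h import *
snap('side','s21');cv2.imwrite('pics/s21z.png',cv2.resize(cv2.imread('pics/s21.png')[120:270,170:370],None,fx=3.9,fy=3.9,interpolation=cv2.INTER_CUBIC));
snap('wrist','w21')
cv2.imwrite('pics/w21z.png',cv2.resize(cv2.imread('pics/w21.png')[85:215,0:230],None,fx=3.4,fy=3.4,interpolation=cv2.INTER_CUBIC))
E
```

```text
time: 50.4
tool_pos: [0.5203, -0.1771, 0.0992]
tcp_rot: [-1.528, 0.425, -0.412]
wrist_force: [-11.4, 5.1, 8.0]
width: 0.14
time: 51.65
tool_pos: [0.475, -0.1592, 0.2226]
tcp_rot: [-1.53, 0.414, -0.422]
wrist_force: [0.4, -0.1, -0.2]
width: 0.425
```

View pics/s21z.png

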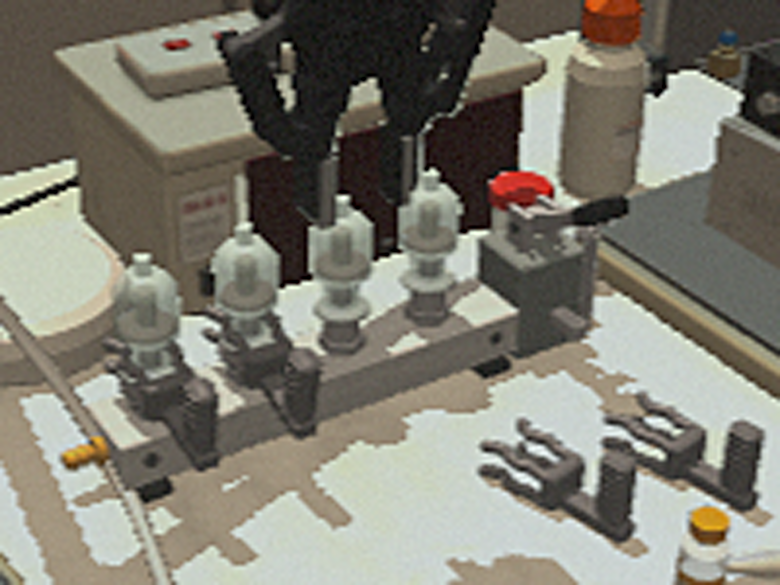

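View pics/w21.png

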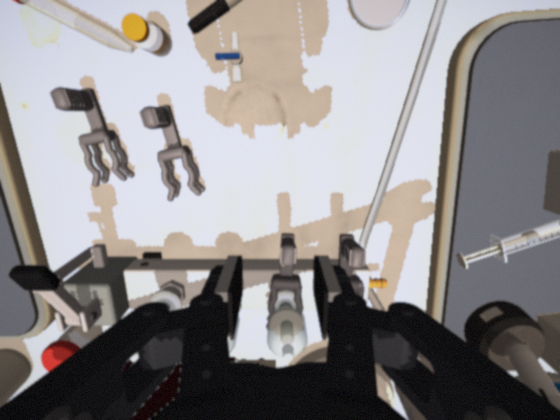

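View pics/w21z.png

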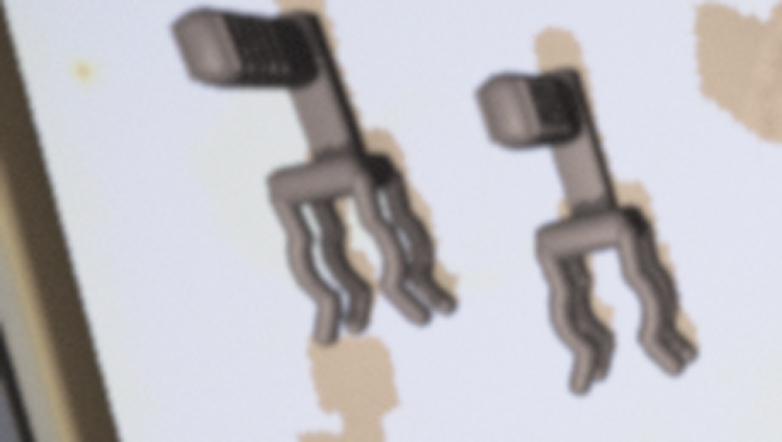

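```bash
python3 - <<'E'
from h import *
c=load('w21')
z=lambda u,v:(u/3.4,v/3.4+85)
for n,h,m in [(3,(506,113),(628,378)),(4,(206,50),(371,328))]:
    H=onz(c,*z(*h),.052);M=onz(c,*z(*m),.026);d=(M-H)[:2]
    print(n,H.round(4),M.round(4),'len',np.linalg.norm(d).round(4),'yaw',np.degrees(np.arctan2(d[1],d[0])).round(1))
print(bot.read_state()['tool_pos'])
E
```

```text
3 [ 0.3499 -0.2199  0.052 ] [ 0.427  -0.2449  0.026 ] len 0.081 yaw -18.0
4 [ 0.2976 -0.2774  0.052 ] [ 0.3739 -0.3034  0.026 ] len 0.0806 yaw -18.8
[ 0.4731182  -0.15879209  0.22254686]
```

```bash
python3 -m jog '[[-40,-20,0,6,42],[-80,-40,-30,12.7,42],[-123.5,-61.5,-60,12.7,42],[-123.5,-61.5,-90,12.7,42],[-123.5,-61.5,-112,12.7,42],[-123.5,-61.5,-112,12.7,42],[-123.5,-61.5,-112,12.7,42],[-123.5,-61.5,-112,12.7,42],[-123.5,-61.5,-112,12.7,42],[-123.5,-61.5,-112,12.7,42]]'
python3 - <<'E'
from h import *
c=snap('wrist','w22');p=bot.read_state()['tool_pos'];print(p)
for z in (.026,.052):print(z,np.round(proj(c,[p[0],p[1],z]),1))
E
```

```text
time: 53.0
tool_pos: [0.3504, -0.2205, 0.1082]
tcp_rot: [-1.557, 0.244, -0.245]
wrist_force: [0.4, -0.9, -0.4]
width: 0.494
[ 0.35029779 -0.22045384  0.10806583]
0.026 [276.8 229.6]
0.052 [276.8 244.4]
```

View pics/w22.png

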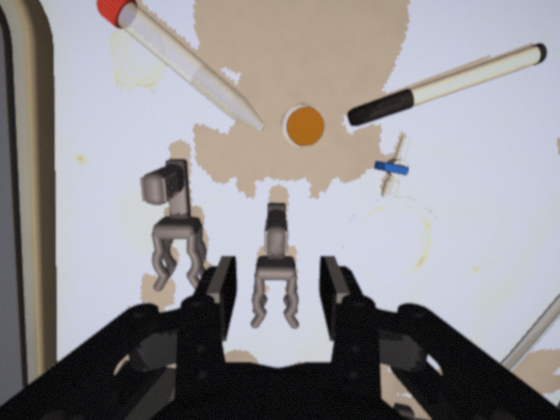

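```bash
python3 -m jog '[[0,0,-20,0,42],[0,0,-40,0,42],[0,0,-52,0,42],[0,0,-59,0,42],[0,0,-62,0,42],[0,0,-62,0,42],[0,0,-62,0,20],[0,0,-62,0,8],[0,0,-62,0,5],[0,0,-62,0,5]]' 115
python3 -m jog '[[0,0,0,0,5],[0,0,0,0,5],[0,0,5,0,5],[0,0,25,0,5],[0,0,54,0,5],[20,4,54,-4,5],[50,10,54,-12.7,5],[90,18.5,54,-12.7,5],[90,18.5,54,-12.7,5],[90,18.5,54,-12.7,5]]'
python3 - <<'E'
from h import *
c=snap('wrist','w23');p=bot.read_state()['tool_pos'];print(p)
cv2.imwrite('pics/w23z.png',cv2.resize(cv2.imread('pics/w23.png')[220:420,180:380],None,fx=2.9,fy=2.9,interpolation=cv2.INTER_CUBIC));
E
```

```text
time: 54.3
tool_pos: [0.3505, -0.2207, 0.0463]
tcp_rot: [-1.557, 0.244, -0.246]
wrist_force: [-0.8, 0.9, 5.9]
width: 0.143
time: 55.55
tool_pos: [0.4391, -0.2015, 0.0991]
tcp_rot: [-1.53, 0.419, -0.416]
wrist_force: [-0.5, 0.3, -2.0]
width: 0.14
[ 0.4387755  -0.20154805  0.09906774]
```

View pics/w23z.png

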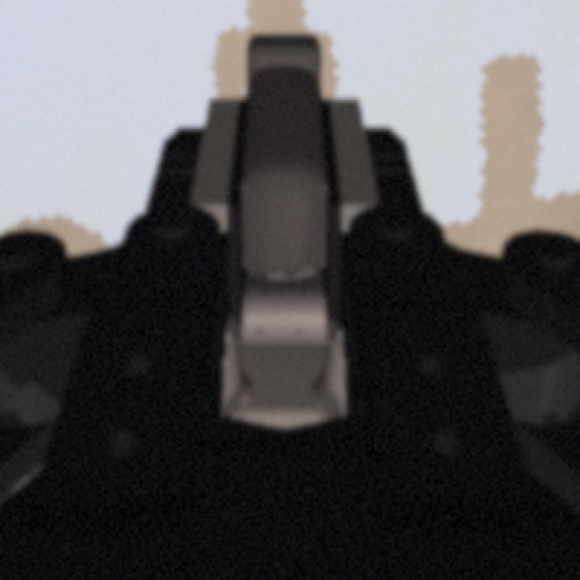

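```bash
python3 -m jog '[[0,0,0,0,5],[0,0,0,0,5],[8,-4.7,0,0,5],[14,-8.3,0,0,5],[20,-11.8,0,0,5],[25,-14.8,0,0,5],[28,-16.5,0,0,5],[28,-16.5,0,0,5],[28,-16.5,0,0,5],[28,-16.5,0,0,5]]'
python3 -m jog '[[1.7,-1,0,0,5],[3.4,-2,0,0,5],[5.2,-3,0,0,5],[6.9,-4.1,0,0,5],[6.9,-4.1,0,0,5],[6.9,-4.1,0,0,5],[6.9,-4.1,0,0,5],[6.9,-4.1,0,0,5],[6.9,-4.1,0,0,5],[6.9,-4.1,0,0,5]]'
python3 -m jog '[[1.3,-0.8,0,0,5],[2.6,-1.5,0,0,5],[3.9,-2.3,0,0,5],[5.2,-3.1,0,0,5],[5.2,-3.1,0,0,5],[5.2,-3.1,0,0,5],[5.2,-3.1,0,0,5],[5.2,-3.1,0,0,5],[5.2,-3.1,0,0,5],[5.2,-3.1,0,0,5]]'
```

```text
time: 56.85
tool_pos: [0.4678, -0.2182, 0.0996]
tcp_rot: [-1.53, 0.418, -0.418]
wrist_force: [-0.2, -0.1, -0.9]
width: 0.142
time: 58.1
tool_pos: [0.4729, -0.2213, 0.099]
tcp_rot: [-1.529, 0.422, -0.414]
wrist_force: [-5.7, 3.6, 3.4]
width: 0.145
time: 59.35
tool_pos: [0.4774, -0.2239, 0.0989]
tcp_rot: [-1.528, 0.424, -0.412]
wrist_force: [-8.4, 6.1, 5.5]
width: 0.142
```

```bash
python3 -m jog '[[1,-0.6,0,0,5],[2,-1.2,0,0,5],[3,-1.8,0,0,5],[3,-1.8,0,0,5],[3,-1.8,0,0,5],[3,-1.8,0,0,5],[3,-1.8,0,0,5],[3,-1.8,0,0,5],[3,-1.8,0,0,5],[3,-1.8,0,0,5]]'
python3 -m jog '[[1,-0.6,0,0,5],[2,-1.2,0,0,5],[3,-1.8,0,0,5],[4,-2.4,0,0,5],[4,-2.4,0,0,5],[4,-2.4,0,0,5],[4,-2.4,0,0,5],[4,-2.4,0,0,5],[4,-2.4,0,0,5],[4,-2.4,0,0,5]]'
```

```text
time: 60.6
tool_pos: [0.4835, -0.2276, 0.0998]
tcp_rot: [-1.53, 0.417, -0.419]
wrist_force: [2.6, -1.3, -3.7]
width: 0.143
time: 61.85
tool_pos: [0.4876, -0.23, 0.0999]
tcp_rot: [-1.53, 0.417, -0.419]
wrist_force: [3.5, -3.2, -1.6]
width: 0.142
```

Snapped; press home.

```bash
python3 -m jog '[[0.9,-0.5,0,0,5],[1.7,-1,0,0,5],[2.5,-1.5,0,0,5],[2.5,-1.5,0,0,5],[2.5,-1.5,0,0,5],[2.5,-1.5,0,0,5],[2.5,-1.5,0,0,5],[2.5,-1.5,0,0,5],[2.5,-1.5,0,0,5],[2.5,-1.5,0,0,5]]'
python3 -m jog '[[0.9,-0.5,0,0,5],[1.7,-1,0,0,5],[1.7,-1,0,0,5],[1.7,-1,0,0,5],[1.7,-1,0,0,5],[1.7,-1,0,0,5],[1.7,-1,0,0,5],[1.7,-1,0,0,5],[1.7,-1,0,0,5],[1.7,-1,0,0,5]]'
```

```text
time: 63.1
tool_pos: [0.4894, -0.2311, 0.0994]
tcp_rot: [-1.53, 0.419, -0.418]
wrist_force: [-2.3, 1.2, -2.0]
width: 0.142
time: 64.35
tool_pos: [0.49, -0.2315, 0.0994]
tcp_rot: [-1.529, 0.421, -0.415]
wrist_force: [-5.8, 3.9, 1.9]
width: 0.146
```

```bash
python3 -m jog '[[0.9,-0.5,0,0,5],[1.7,-1,0,0,5],[1.7,-1,0,0,5],[1.7,-1,0,0,5],[1.7,-1,0,0,5],[1.7,-1,0,0,5],[1.7,-1,0,0,5],[1.7,-1,0,0,5],[1.7,-1,0,0,5],[1.7,-1,0,0,5]]'
python3 -m jog '[[-2.5,1.5,0,0,5],[-2.5,1.5,0,0,20],[-2.5,1.5,0,0,30],[-2.5,1.5,0,0,36],[-2.5,1.5,0,0,36],[-2.5,1.5,0,0,36],[-2.5,1.5,20,0,36],[-2.5,1.5,60,0,36],[-20,12,100,0,36],[-70,0,120,0,36]]' 50
python3 - <<'E'
from h import *
snap('side','s24');cv2.imwrite('pics/s24z.png',cv2.resize(cv2.imread('pics/s24.png')[120:270,170:370],None,fx=3.9,fy=3.9,interpolation=cv2.INTER_CUBIC));
snap('wrist','w24')
E
```

```text
time: 65.6
tool_pos: [0.4902, -0.2316, 0.0994]
tcp_rot: [-1.528, 0.424, -0.412]
wrist_force: [-11.6, 5.8, 7.2]
width: 0.143
time: 66.85
tool_pos: [0.425, -0.2336, 0.2228]
tcp_rot: [-1.532, 0.412, -0.42]
wrist_force: [-0.2, -0.3, 0.8]
width: 0.418
```

View pics/s24z.png

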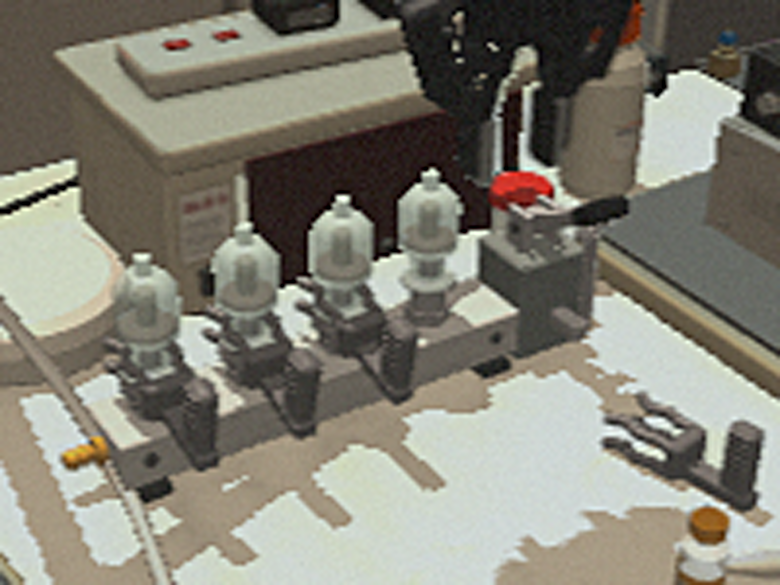

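View pics/w24.png

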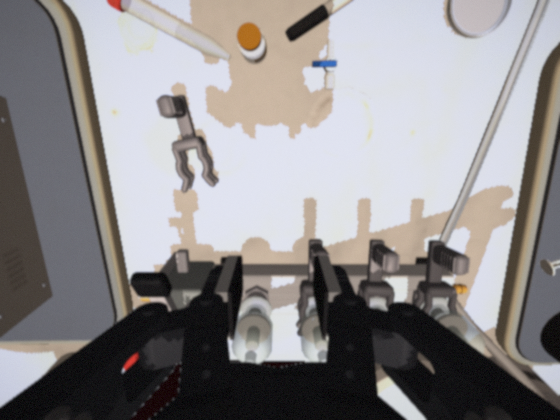

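```bash
python3 - <<'E'
from h import *
c=load('w24')
cv2.imwrite('pics/w24z.png',cv2.resize(cv2.imread('pics/w24.png')[85:205,145:235],None,fx=5,fy=5,interpolation=cv2.INTER_CUBIC))
print(onz(c,172,105,.052),bot.read_state()['tool_pos'])
E
```

```text
[ 0.29853946 -0.27215202  0.052     ] [ 0.42134847 -0.23425285  0.22243128]
```

View pics/w24z.png

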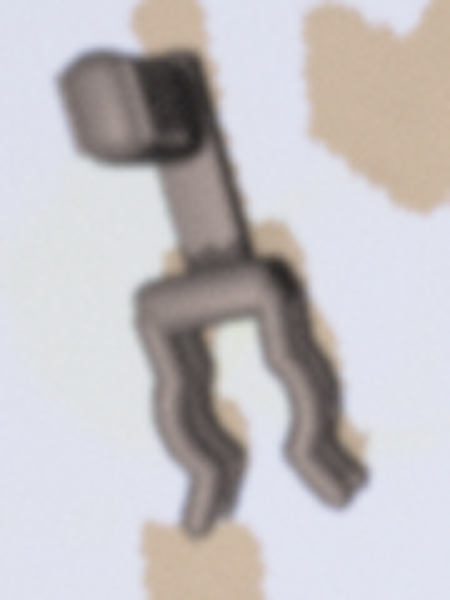

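```bash
python3 - <<'E'
from h import *
c=load('w24')
H=onz(c,166,106.4,.052);M=onz(c,198.4,188,.026);d=(M-H)[:2]
print(H,M,np.linalg.norm(d),np.degrees(np.arctan2(d[1],d[0])))
E
python3 -m jog '[[-40,-15,0,6,42],[-80,-30,-30,11.6,42],[-123,-42.7,-60,11.6,42],[-123,-42.7,-90,11.6,42],[-123,-42.7,-112,11.6,42],[-123,-42.7,-112,11.6,42],[-123,-42.7,-112,11.6,42],[-123,-42.7,-112,11.6,42],[-123,-42.7,-112,11.6,42],[-123,-42.7,-112,11.6,42]]'
python3 - <<'E'
from h import *
c=snap('wrist','w25');p=bot.read_state()['tool_pos'];print(p)
for z in (.026,.052):print(z,np.round(proj(c,[p[0],p[1],z]),1))
E
```

```text
[ 0.29677204 -0.27746641  0.052     ] [ 0.37422637 -0.30423323  0.026     ] 0.0819489873560232 -19.064229394574742
time: 68.2
tool_pos: [0.3004, -0.2762, 0.1082]
tcp_rot: [-1.556, 0.259, -0.26]
wrist_force: [-0.1, -0.5, -0.3]
width: 0.49
[ 0.30027767 -0.27613565  0.10807433]
0.026 [276.8 229.6]
0.052 [276.8 244.5]
```

View pics/w25.png

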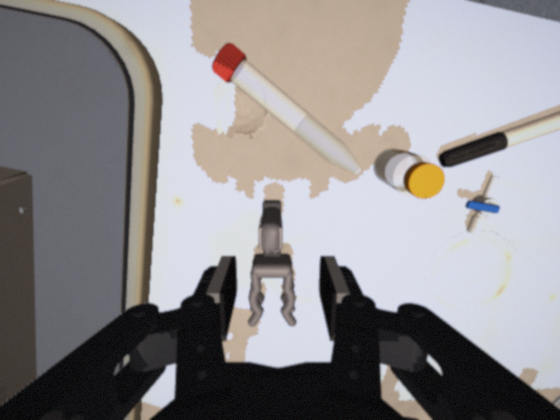

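```bash
python3 -m jog '[[-2.6,-1.6,-20,0,42],[-2.6,-1.6,-40,0,42],[-2.6,-1.6,-52,0,42],[-2.6,-1.6,-59,0,42],[-2.6,-1.6,-62,0,42],[-2.6,-1.6,-62,0,42],[-2.6,-1.6,-62,0,20],[-2.6,-1.6,-62,0,8],[-2.6,-1.6,-62,0,5],[-2.6,-1.6,-62,0,5]]' 115
python3 -m jog '[[0,0,0,0,5],[0,0,0,0,5],[0,0,5,0,5],[0,0,25,0,5],[0,0,54,0,5],[30,6,54,-4,5],[70,14,54,-11.6,5],[111,22.4,54,-11.6,5],[111,22.4,54,-11.6,5],[111,22.4,54,-11.6,5]]'
python3 - <<'E'
from h import *
c=snap('wrist','w26');p=bot.read_state()['tool_pos'];print(p)
cv2.imwrite('pics/w26z.png',cv2.resize(cv2.imread('pics/w26.png')[220:420,180:380],None,fx=2.9,fy=2.9,interpolation=cv2.INTER_CUBIC));
E
```

```text
time: 69.5
tool_pos: [0.2978, -0.2779, 0.0463]
tcp_rot: [-1.556, 0.259, -0.26]
wrist_force: [-1.3, 0.2, 5.4]
width: 0.141
time: 70.75
tool_pos: [0.4077, -0.2547, 0.0992]
tcp_rot: [-1.53, 0.419, -0.416]
wrist_force: [-0.1, -0.4, -0.9]
width: 0.142
[ 0.40724124 -0.25478913  0.09911875]
```

View pics/w26z.png

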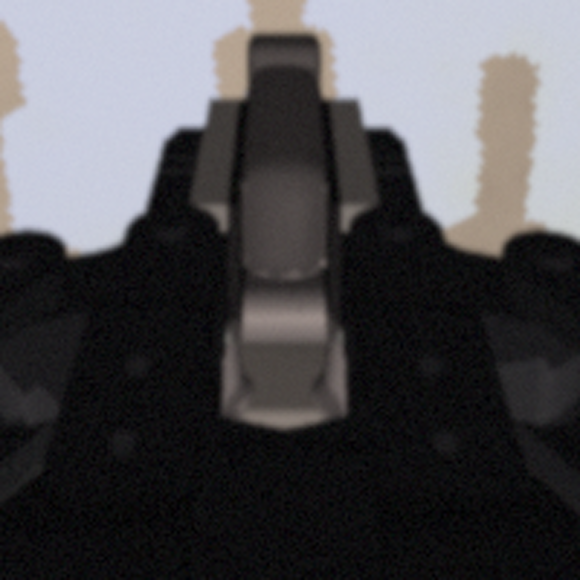

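Same grip as clip 3; clip level and centred. Advance.

```bash
python3 -m jog '[[0,0,0,0,5],[0,0,0,0,5],[8,-4.7,0,0,5],[14,-8.3,0,0,5],[20,-11.8,0,0,5],[25,-14.8,0,0,5],[28,-16.5,0,0,5],[28,-16.5,0,0,5],[28,-16.5,0,0,5],[28,-16.5,0,0,5]]'
python3 -m jog '[[1.7,-1,0,0,5],[3.4,-2,0,0,5],[5.2,-3,0,0,5],[6.9,-4.1,0,0,5],[6.9,-4.1,0,0,5],[6.9,-4.1,0,0,5],[6.9,-4.1,0,0,5],[6.9,-4.1,0,0,5],[6.9,-4.1,0,0,5],[6.9,-4.1,0,0,5]]'
python3 -m jog '[[1.3,-0.8,0,0,5],[2.6,-1.5,0,0,5],[3.9,-2.3,0,0,5],[5.2,-3.1,0,0,5],[5.2,-3.1,0,0,5],[5.2,-3.1,0,0,5],[5.2,-3.1,0,0,5],[5.2,-3.1,0,0,5],[5.2,-3.1,0,0,5],[5.2,-3.1,0,0,5]]'
```

```text
time: 72.05
tool_pos: [0.4362, -0.2715, 0.0996]
tcp_rot: [-1.53, 0.418, -0.418]
wrist_force: [-1.4, -0.0, -0.2]
width: 0.141
time: 73.3
tool_pos: [0.4414, -0.2745, 0.099]
tcp_rot: [-1.528, 0.422, -0.414]
wrist_force: [-6.4, 4.0, 4.0]
width: 0.146
time: 74.55
tool_pos: [0.4448, -0.2765, 0.0989]
tcp_rot: [-1.527, 0.425, -0.41]
wrist_force: [-13.0, 6.7, 9.6]
width: 0.144
```

```bash
python3 -m jog '[[1,-0.6,0,0,5],[2,-1.2,0,0,5],[3,-1.8,0,0,5],[3,-1.8,0,0,5],[3,-1.8,0,0,5],[3,-1.8,0,0,5],[3,-1.8,0,0,5],[3,-1.8,0,0,5],[3,-1.8,0,0,5],[3,-1.8,0,0,5]]'
python3 -m jog '[[1,-0.6,0,0,5],[2,-1.2,0,0,5],[3,-1.8,0,0,5],[4,-2.4,0,0,5],[4,-2.4,0,0,5],[4,-2.4,0,0,5],[4,-2.4,0,0,5],[4,-2.4,0,0,5],[4,-2.4,0,0,5],[4,-2.4,0,0,5]]'
```

```text
time: 75.8
tool_pos: [0.4517, -0.2808, 0.0997]
tcp_rot: [-1.53, 0.418, -0.419]
wrist_force: [0.9, -0.1, -2.2]
width: 0.142
time: 77.05
tool_pos: [0.4561, -0.2835, 0.1]
tcp_rot: [-1.531, 0.417, -0.419]
wrist_force: [4.8, -2.9, -1.4]
width: 0.143
```

```bash
python3 -m jog '[[0.9,-0.5,0,0,5],[1.7,-1,0,0,5],[2.5,-1.5,0,0,5],[2.5,-1.5,0,0,5],[2.5,-1.5,0,0,5],[2.5,-1.5,0,0,5],[2.5,-1.5,0,0,5],[2.5,-1.5,0,0,5],[2.5,-1.5,0,0,5],[2.5,-1.5,0,0,5]]'
python3 -m jog '[[0.9,-0.5,0,0,5],[1.7,-1,0,0,5],[1.7,-1,0,0,5],[1.7,-1,0,0,5],[1.7,-1,0,0,5],[1.7,-1,0,0,5],[1.7,-1,0,0,5],[1.7,-1,0,0,5],[1.7,-1,0,0,5],[1.7,-1,0,0,5]]'
python3 -m jog '[[0.9,-0.5,0,0,5],[1.7,-1,0,0,5],[1.7,-1,0,0,5],[1.7,-1,0,0,5],[1.7,-1,0,0,5],[1.7,-1,0,0,5],[1.7,-1,0,0,5],[1.7,-1,0,0,5],[1.7,-1,0,0,5],[1.7,-1,0,0,5]]'
```

```text
time: 78.3
tool_pos: [0.4577, -0.2844, 0.0994]
tcp_rot: [-1.53, 0.419, -0.418]
wrist_force: [-1.3, 0.2, -2.0]
width: 0.141
time: 79.55
tool_pos: [0.4587, -0.2849, 0.0995]
tcp_rot: [-1.529, 0.42, -0.416]
wrist_force: [-6.1, 1.6, 1.2]
width: 0.145
time: 80.8
tool_pos: [0.4589, -0.285, 0.0994]
tcp_rot: [-1.528, 0.423, -0.413]
wrist_force: [-10.6, 3.7, 6.5]
width: 0.146
```

```bash
python3 -m jog '[[-2.5,1.5,0,0,5],[-2.5,1.5,0,0,20],[-2.5,1.5,0,0,30],[-2.5,1.5,0,0,36],[-2.5,1.5,0,0,36],[-2.5,1.5,0,0,36],[-2.5,1.5,20,0,36],[-2.5,1.5,60,0,36],[-20,12,100,0,36],[-50,30,130,0,0]]' 30
python3 -m jog '[[-20,60,20,0,0],[-40,100,40,0,0],[-60,100,40,0,0],[-60,100,40,0,0],[-60,100,40,0,0],[-60,100,40,0,0],[-60,100,40,0,0],[-60,100,40,0,0],[-60,100,40,0,0],[-60,100,40,0,0]]'
python3 - <<'E'
from h import *
snap('side','s27');cv2.imwrite('pics/s27z.png',cv2.resize(cv2.imread('pics/s27.png')[120:270,170:370],None,fx=3.9,fy=3.9,interpolation=cv2.INTER_CUBIC));
snap('wrist','w27');print(bot.read_state()['tool_pos'])
snap('top','t27');cv2.imwrite('pics/t27z.png',cv2.resize(cv2.imread('pics/t27.png')[110:250,220:410],None,fx=4.2,fy=4.2,interpolation=cv2.INTER_CUBIC));
E
```

```text
time: 82.05
tool_pos: [0.4121, -0.2571, 0.2319]
tcp_rot: [-1.531, 0.416, -0.42]
wrist_force: [-0.7, -0.0, 0.0]
width: 0.219
time: 83.3
tool_pos: [0.3515, -0.1566, 0.2697]
tcp_rot: [-1.53, 0.418, -0.418]
wrist_force: [-0.2, -0.1, 0.2]
width: -0.001
[ 0.35142357 -0.15655665  0.26967378]
```

View pics/s27z.png

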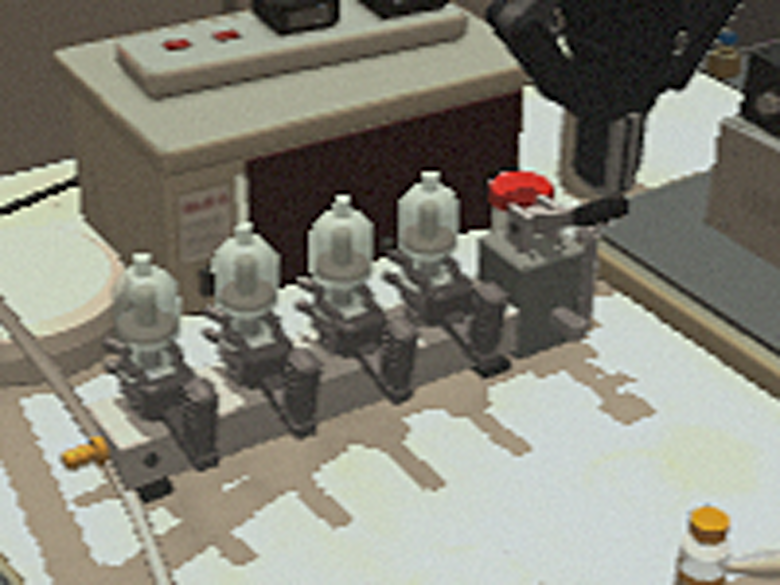

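View pics/t27z.png

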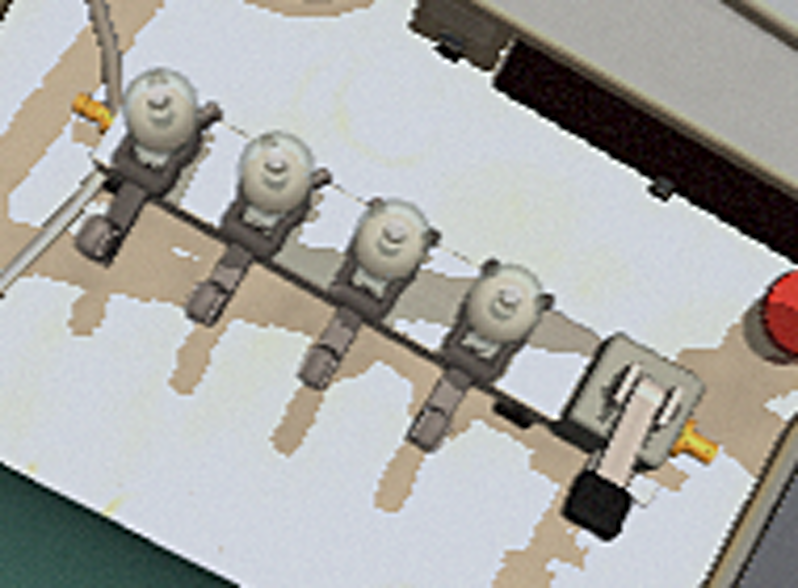

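View pics/w27.png

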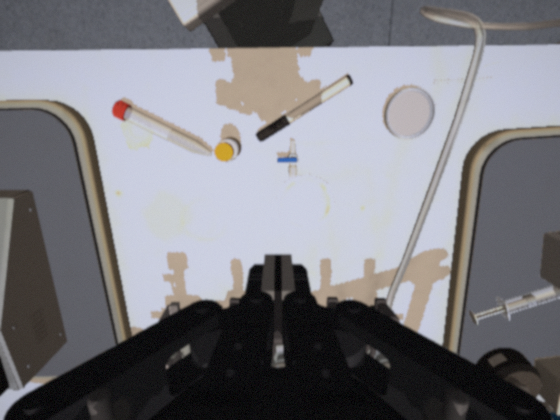

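```bash
python3 -m jog '[[20,-60,0,0,0],[40,-120,0,0,0],[59,-188.4,-10,0,0],[59,-188.4,-50,0,0],[59,-188.4,-90,0,0],[59,-188.4,-105,0,0],[59,-188.4,-105,0,0],[59,-188.4,-105,0,0],[59,-188.4,-105,0,0],[59,-188.4,-105,0,0]]'
python3 - <<'E'
from h import *
snap('wrist','w28');print(bot.read_state()['tool_pos'])
snap('side','s28');cv2.imwrite('pics/s28z.png',cv2.resize(cv2.imread('pics/s28.png')[120:220,250:390],None,fx=5,fy=5,interpolation=cv2.INTER_CUBIC));
E
```

```text
time: 84.7
tool_pos: [0.4111, -0.3454, 0.1661]
tcp_rot: [-1.531, 0.416, -0.42]
wrist_force: [-0.8, -0.1, -0.1]
width: 0.005
[ 0.41089395 -0.34527404  0.16573786]
```

View pics/s28z.png

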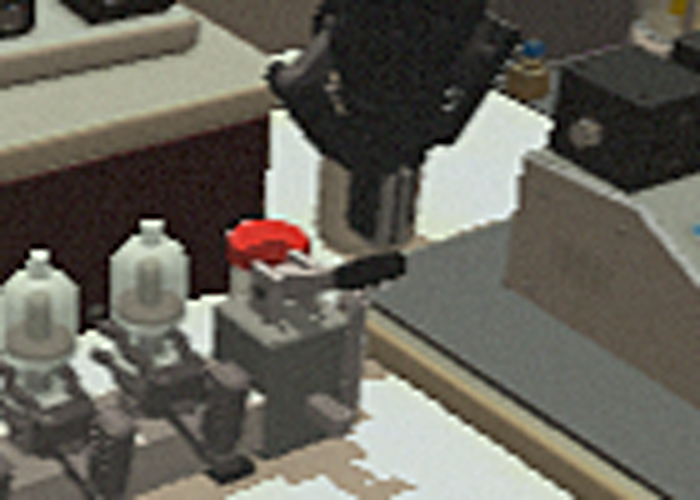

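View pics/w28.png

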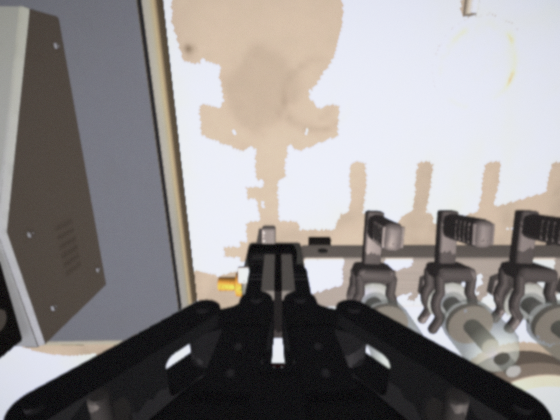

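```bash
python3 -m jog '[[0,0,-5,0,0],[0,0,-10,0,0],[0,0,-15,0,0],[0,0,-18,0,0],[0,0,-21,0,0],[0,0,-24,0,0],[0,0,-24,0,0],[0,0,-24,0,0],[0,0,-24,0,0],[0,0,-24,0,0]]'
python3 -m jog '[[0,0,-3,0,0],[0,0,-6,0,0],[0,0,-9,0,0],[0,0,-12,0,0],[0,0,-15,0,0],[0,0,-15,0,0],[0,0,-15,0,0],[0,0,-15,0,0],[0,0,-15,0,0],[0,0,-15,0,0]]'
```

```text
time: 86.05
tool_pos: [0.4104, -0.3451, 0.1407]
tcp_rot: [-1.53, 0.418, -0.418]
wrist_force: [-1.2, 1.3, 4.3]
width: 0.002
time: 87.3
tool_pos: [0.4104, -0.3449, 0.1257]
tcp_rot: [-1.53, 0.418, -0.418]
wrist_force: [-2.4, 1.4, 5.2]
width: -0.004
```

```bash
python3 -m jog '[[0,0,-2,0,0],[0,0,-4,0,0],[0,0,-6,0,0],[0,0,-8,0,0],[0,0,-9,0,0],[0,0,-9,0,0],[0,0,-9,0,0],[0,0,-9,0,0],[0,0,-9,0,0],[0,0,-9,0,0]]'
python3 - <<'E'
from h import *
snap('side','s29');cv2.imwrite('pics/s29z.png',cv2.resize(cv2.imread('pics/s29.png')[120:220,250:390],None,fx=5,fy=5,interpolation=cv2.INTER_CUBIC));
E
```

```text
time: 88.55
tool_pos: [0.41, -0.3447, 0.1169]
tcp_rot: [-1.53, 0.419, -0.417]
wrist_force: [-5.1, 3.5, 8.3]
width: 0.005
```

View pics/s29z.png

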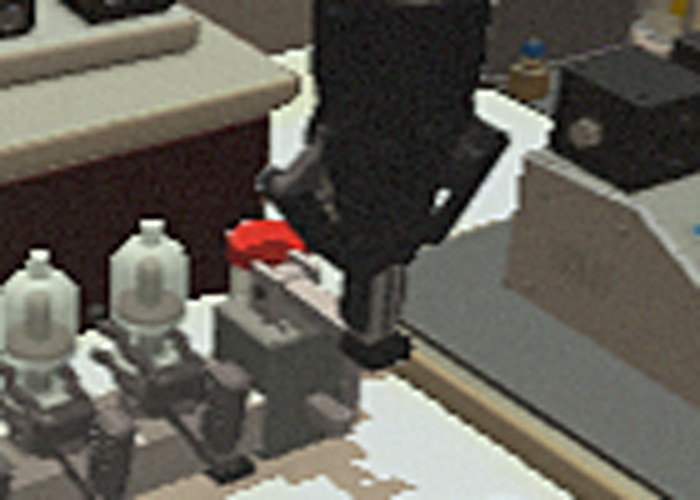

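```bash
python3 -m jog '[[0,0,-1,0,0],[0,0,-2,0,0],[0,0,-3,0,0],[0,0,-3,0,0],[0,0,-3,0,0],[0,0,-3,0,0],[0,0,-3,0,0],[0,0,-3,0,0],[0,0,-3,0,0],[0,0,-3,0,0]]'
```

```text
time: 89.85
tool_pos: [0.4099, -0.3446, 0.1147]
tcp_rot: [-1.53, 0.419, -0.417]
wrist_force: [-8.1, 5.3, 13.1]
width: 0.001
```

```bash
python3 -m jog '[[0,0,-1,0,0],[0,0,-2,0,0],[0,0,-2.5,0,0],[0,0,-2.5,0,0],[0,0,-2.5,0,0],[0,0,-2.5,0,0],[0,0,-2.5,0,0],[0,0,-2.5,0,0],[0,0,-2.5,0,0],[0,0,-2.5,0,0]]'
python3 -m jog '[[0,0,2,0,0],[0,0,4,0,0],[0,0,6,0,0],[0,0,8,0,0],[0,0,12,0,0],[0,0,20,0,0],[0,0,40,0,0],[0,0,70,0,0],[0,0,100,0,0],[0,0,120,0,0]]'
python3 -m jog '[[-20,40,0,0,0],[-40,80,0,0,0],[-60,130,0,0,0],[-60,130,0,0,0],[-60,130,0,0,0],[-60,130,0,0,0],[-60,130,0,0,0],[-60,130,0,0,0],[-60,130,0,0,0],[-60,130,0,0,0]]'
python3 - <<'E'
from h import *
snap('side','s30');cv2.imwrite('pics/s30z.png',cv2.resize(cv2.imread('pics/s30.png')[120:270,180:390],None,fx=3.8,fy=3.8,interpolation=cv2.INTER_CUBIC));
snap('top','t30');cv2.imwrite('pics/t30z.png',cv2.resize(cv2.imread('pics/t30.png')[110:250,220:410],None,fx=4.2,fy=4.2,interpolation=cv2.INTER_CUBIC));
E
```

```text
time: 91.1
tool_pos: [0.4099, -0.3447, 0.1144]
tcp_rot: [-1.53, 0.419, -0.417]
wrist_force: [-11.2, 8.3, 26.9]
width: 0.003
time: 92.35
tool_pos: [0.4112, -0.3455, 0.2332]
tcp_rot: [-1.531, 0.416, -0.42]
wrist_force: [0.2, 0.4, 0.1]
width: -0.001
time: 93.6
tool_pos: [0.3504, -0.215, 0.2311]
tcp_rot: [-1.53, 0.418, -0.418]
wrist_force: [-0.3, -0.1, 0.6]
width: 0.001
```

View pics/s30z.png

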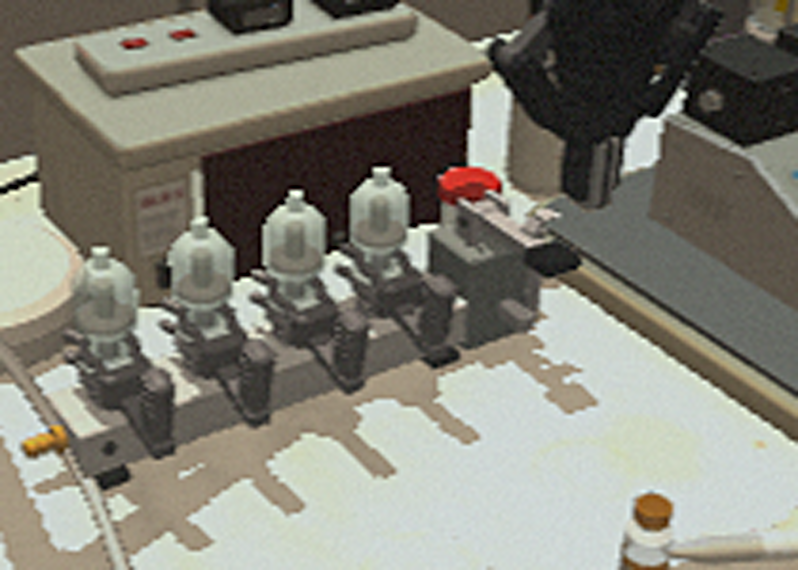

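View pics/t30z.png

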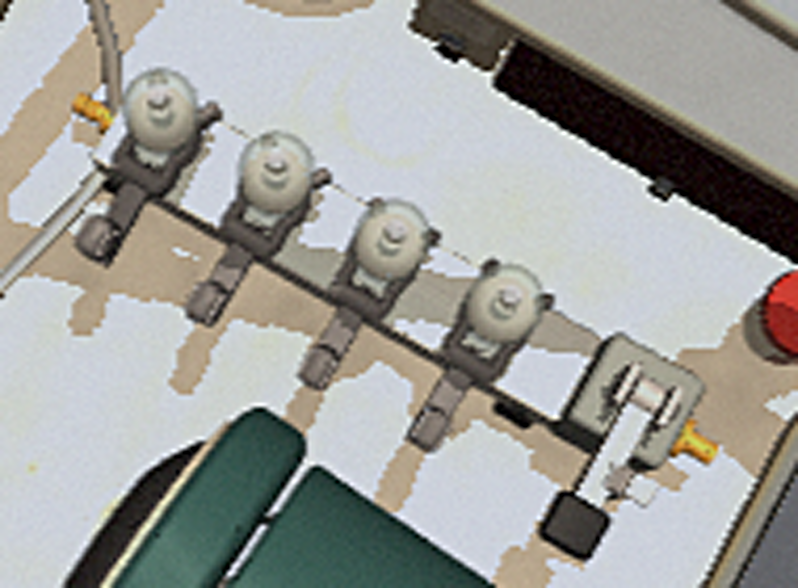

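```bash
python3 - <<'E'
from h import *
c=load('t30');z=lambda u,v:(u/4.2+220,v/4.2+110)
for h,f in [((95,243),(160,103)),((207,304),(275,167)),((319,368),(394,233)),((428,430),(508,298))]:
    H=onz(c,*z(*h),.104);F=onz(c,*z(*f),.140);d=(F-H)[:2];print(H.round(4),F.round(4),d@[.861,-.509],d@[.509,.861])
E
```

```text
[ 0.5384 -0.1229  0.104 ] [ 0.5956 -0.1554  0.14  ] 0.06574828945919024 0.0010986004284795512
[ 0.509  -0.1753  0.104 ] [ 0.5656 -0.2072  0.14  ] 0.0649275674704181 0.0013896659449995133
[ 0.4783 -0.2274  0.104 ] [ 0.5349 -0.2603  0.14  ] 0.06544168264328502 0.0003965369400213525
[ 0.4489 -0.2776  0.104 ] [ 0.5049 -0.3108  0.14  ] 0.06511345117352767 -7.813468927245914e-05
```

```bash
python3 - <<'E'
from h import *
print(bot.read_state()['wrist_force']);print(bot.finish_job())
E
```

```text
[-0.40599299  0.1680771  -0.02450726]
the job is handed in; nothing more can be done
None
```

The job is done and handed in at about 94 s of the 210 s allowed, with the robot clear of everything.

- **Filters:** The two filters standing on the bench now sit on ports 2 and 4 (counted from the manifold's +y end). Each went down to a light contact of about 6 N.
- **Clips:** Each of the four filters has a clip, pressed on level until it snapped and met a firm stop. I pressed clips 2–4 to about 12 N. Clip 1 last read about 7 N, and I did not read the force at its final push.
- **Lever:** I pressed the lever last, to its lower stop at 27 N vertical force. It stayed down when I lifted away.

**Last checks:**
- The side and top pictures show four upright filters, each with its clip straddling the joint, and the lever held down.
- In the top view all four handles sit 65–66 mm in front of their filter tips. That is about 5 mm more than the nominal 60 mm, but the same on all four. I put it down to a slight sag of the clips, within the allowed 12 degrees; I did not measure the sag itself.
- The top camera first placed the bench filters about 8 mm off from where the wrist and side cameras did. I went with the wrist view, and the grasps came out centred.

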